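# Charge the bulk tube feeder from its loading tray

## Robot

A 7-joint arm with a two-finger parallel gripper is mounted at the origin on a cart in front of the work surface, level with it; the furniture and walls round the work are solid. World frame = base frame: x ahead of the robot, y to its left, z up, the work surface at z = 0. Lengths are in m, angles in rad, forces in N, time in s.
With the tool pointing down it reaches from about 0.4 to 0.875 m from the base axis. Payload 19.3 kg.
Tool frame: the origin (TCP) lies on the centre line of the jaws, within the pads' length; the fingertips stand 25 mm ahead of it and the grasp point (between the pads) lies 6 mm ahead of it (tips_ahead is the distance from the TCP to the fingertips, in m); z points along the fingers, y is the direction in which the jaws open and shut (so a half turn about z gives the same grasp; the last joint's range is limited). The gripper opens to 85 mm and grips with 20 to 120 N. Pads are 22 mm wide; open, the fingers measure 114 mm over their backs; the gripper's body (76 mm by 85 mm) begins 54 mm behind the grasp point. The pads swing forward as they close: fully open they stand 13 mm farther back than shut.
Start: joints at [-1.318, 0.521, -0.036, 1.599, 0.021, 1.021, -0.113], TCP at [0.198, 0.593, 0.256] pointing down, gripper open.
Joint ranges: [-2.91, 2.91], [-0.3, 2.13], [-1.5, 1.42], [0.17, 2.43], [-1.26, 4.41], [0.16, 1.93], [-2.52, 2.52]. Speed limits (rad/s): [1.89, 1.89, 2.39, 2.39, 3.01, 3.01, 3.01].

## Interface

Orientations are given as [roll, pitch, yaw] about the fixed x, y, z axes, in that order (R = Rz(yaw) Ry(pitch) Rx(roll)).
In Python, from workcell import observe, grab_frame, job_done, outline_of, tips_ahead gives the robot as it stands. The module is installed in compiled form; this text tells all that it offers.
- The arm moves only by the tool move_arm, never from a script. Its argument "motion" is a list of rows, each a list of 2 entries, a list of its own where there are three numbers: the shift along the world's x, y, z in mm, then the turn, a rotation vector about the world's x, y, z in rad. A call has 1 to 12 rows; each row is the pose to reach, as a shift and turn from the pose commanded when the call began; what a row does not reach only later rows make up. A row lasts 1/8 s, in which the tool goes at most 62.5 mm and 10.7 degrees, less where a joint would pass 70% of its speed; a pose out of reach is approached as far as the arm can. A call with a gripper value outside its range is refused whole. "jaw" is the finger opening in mm, from 0 to 85.4, set as the call begins (left out, the last holds). The fingers move at their own pace and stop on an object; "grip_force" is the grip in N (left out, the last holds). Time passes only in rows, so rows that repeat a pose let the fingers close. It gives the time, the measured TCP pose, the force and the opening at its end, in the units of the state.
- observe(): the state, without advancing time (a new reading comes with each control period).
- grab_frame(name): name is "scene" or "side" or "wrist"; returns a dict with "frame" (400x640x3 uint8, red, green, blue), "fx", "fy", "cx", "cy" (pixels), "T" (4x4, takes a point from camera to world coordinates); the wrist camera has in their place "mount" (4x4, takes a point from camera to tool coordinates, whose origin is the TCP and whose axes are the flange's). Camera axes: x right, y down, z forward; pixel columns grow to the right and rows downward; lengths in m; the calibration is good to about 2 mm. A picture is of the moment at which its call begins: read the wrist's pose just before it. There is no depth.
- job_done(): hands the job in, once; it reports no verdict.
Trained networks look in the newest picture that a camera, given by its name, has taken for a name from the list of things; names that differ only in an ending like _2 or _b are one class to them, and where a whole thing is asked for, a point or a joint stands for the part that bears it (a point fixed in the world has none). Each returns a list of dicts, best first, with "score" (0 to 1); they miss things now and then, are a little off and sometimes report something else, mostly with a low value. They report only what shows in the picture. A call takes as long as a camera call.
- outline_of(label, camera): "pixels" (400x640 bool, what is visible of it) and "pixel" ([column, row] in pixels, amid what is visible of it).
The state is a dict: "clock": time; "qpos": joint angles; "qd": joint speeds; "joint_efforts": joint torques, N m; "position": TCP position; "tool_rot": TCP orientation; "force": force on the tool from outside, world axes, zero at the start; "moment": the same for the moment, N m; "grip_width": finger opening in m.
Only numpy, scipy, OpenCV 4.12 (cv2) and the standard library are available. Lean on these libraries where they do the work, as an engineer would, in place of code of your own. Each camera call takes 0.05 s, during which the arm holds its last target.

## Task

Load the tube feeder: carry the full blue tray, which hangs level from its arched handle, to the feeder, hang its two side pins in the notched brackets so that it lies level on the dock with the pouring lip over the hopper, and let go. Then take it by the bar at its tail and tip it up on its pins until all six microtubes have slid into the hopper, and lower the empty tray back level onto the dock and let go. Do not spill a tube onto the table or push the other things about.

Things in the scene. Friction and masses are not known exactly. Their poses are not given: they have to be found in the camera images.
- feeder: Bulk tube feeder, bolted down: grey base plate 312 x 150 mm, dock, hopper, white drive box behind. Origin on the table straight below the pin axis (x = 0); x points from dock to hopper, z up. Dock shelf x = -112 to -72 mm, top at z = 76 mm, between guide ears (inner faces y = +-45 mm, flared outward above z = 93 mm, up to 108 mm).
- feeder_notch (a point): where the middle of the tray's pin axis belongs: 88 mm above the feeder's origin, same axes. Each of two dark cheeks (5 mm thick, inner faces at y = +-45 mm) has a notch here, open upward, 9.6 mm wide, foot 4 mm below this point, its mouth flared to about 25 mm wide at 29 mm above it; small outward bent guide tabs rise to 44 mm above it.
- feeder_hopper (a point): inside the hopper, at x = 55, z = 30 mm of the feeder. Hopper inside: x = -10 to 115 mm, y = +-45 mm of the feeder; front wall top z = 68 mm, sides 83 mm, back 100 mm; floor slopes from z = 42 mm at the front to 11 mm.
- tray: Blue loading tray, loose, 0.2 kg. Origin: centre of the underside below the arched handle; x points to the open pouring lip, z up. Floor 3 mm thick from x = -53 to 50 mm, then a low rising lip to x = 71 mm; walls 30 mm high, 82 mm apart outside. It hangs level from the arched handle; tipped on its pins by about 80 degrees it empties.
- tray_bail (a point): middle of the arched handle's bar (steel, 8 mm round, along y, straight for 66 mm), 68 mm above the tray's origin; axes as the tray's
- tray_tail (a point): middle of the tail bar (steel, 8 mm round, along y, 74 mm between its two arms), at x = -85, z = 46 mm of the tray; axes as the tray's
- tray_pins (a point): middle of the pin axis, at x = 50, z = 12 mm of the tray; 8 mm round steel pins stick out of both sides to y = +-57 mm; axes as the tray's
- tube_0: capped microtube, 19 x 40 x 13 mm, 10 g, one of six lying in the tray; origin under its middle as it lies, y along it
- tube_1: capped microtube, 19 x 40 x 13 mm, 10 g, one of six lying in the tray; origin under its middle as it lies, y along it
- tube_2: capped microtube, 19 x 40 x 13 mm, 10 g, one of six lying in the tray; origin under its middle as it lies, y along it
- tube_3: capped microtube, 19 x 40 x 13 mm, 10 g, one of six lying in the tray; origin under its middle as it lies, y along it
- tube_4: capped microtube, 19 x 40 x 13 mm, 10 g, one of six lying in the tray; origin under its middle as it lies, y along it
- tube_5: capped microtube, 19 x 40 x 13 mm, 10 g, one of six lying in the tray; origin under its middle as it lies, y along it
- bottle: bystander: white bottle with blue cap, 56 mm wide, 118 mm high, origin under its middle
- stain_vial: bystander: brown vial with white cap, 25 mm wide, 58 mm high, origin under its middle
- tape: bystander: roll of masking tape, 96 mm wide, 25 mm high, origin under its middle
- can: bystander: pale translucent canister with black lid, 41 mm wide, 53 mm high, origin under its middle

How it is judged:
By the outcome, as a careful person would: the job done as asked, in the order asked, and still so for the second after the job is handed in, with the robot touching nothing.
It also fails if it takes over 64 s, if anything falls off the work surface, if the arm or the gripper's body presses on something with over 40 N, if the wrist force passes 120 N, or if a joint passes its speed limit or range.

## Working session

There is one attempt and no reset: what is moved stays moved. The work goes in short steps, Python scripts to look and compute and a tool call to move; the robot and the scene stay as the last step left them, time stands still between calls to the robot, and variables do not carry over. Pictures are saved under pics/ and viewed, and the job is handed in when it is done.

Besides the shell and the picture viewer there is one more tool, called after ">>>" as name([rows], argument=value, ...), one row to a line, values as JSON. move_arm: Moves the arm, as the interface text tells. Its arguments: {"type":"object","properties":{"motion":{"type":"array"},"jaw":{"type":"number"},"grip_force":{"type":"number"}},"required":["motion"]}

```bash
mkdir -p pics; python3 - <<'E'
from workcell import *
import cv2,numpy as np
s=observe()
print({k:np.round(v,3).tolist() for k,v in s.items()})
print(tips_ahead)
for n in ["scene","side","wrist"]:
    f=grab_frame(n)
    cv2.imwrite(f"pics/{n}0.png",f["frame"][:,:,::-1])
    print(n,f["fx"],f["fy"],f["cx"],f["cy"],np.round(f.get("T",f.get("mount")),4).tolist())
E
```

```text
{'clock': 0.0, 'qpos': [-1.318, 0.522, -0.036, 1.6, 0.021, 1.021, -0.113], 'qd': [-0.0, 0.0, -0.001, 0.001, 0.0, 0.0, 0.001], 'joint_efforts': [0.001, -92.71, 1.98, -36.992, 0.018, 0.008, -0.0], 'position': [0.198, 0.592, 0.256], 'tool_rot': [-3.14, 0.0, 2.819], 'force': [0.329, -0.37, 0.74], 'moment': [-0.032, 0.034, -0.023], 'grip_width': 0.085}
0.025
scene 417.092460118194 417.092460118194 319.51523894396877 199.72277755107822 [[0.7866, -0.2706, 0.5551, -0.0546], [-0.6174, -0.3269, 0.7155, -0.7606], [-0.0121, -0.9055, -0.4242, 0.5625], [0.0, 0.0, 0.0, 1.0]]
side 452.71906063729284 452.71906063729284 323.31690304289043 202.90740806581522 [[-0.951, -0.1438, 0.2735, 0.1633], [-0.3089, 0.4165, -0.8551, 1.2725], [0.009, -0.8977, -0.4405, 0.7222], [0.0, 0.0, 0.0, 1.0]]
wrist 299.3849376628572 299.3849376628572 319.18266266781865 199.30153541235813 [[0.0, -0.9548, -0.2974, 0.0764], [1.0, -0.0002, 0.0007, -0.0009], [-0.0007, -0.2974, 0.9548, -0.1176], [0.0, 0.0, 0.0, 1.0]]
```

View pics/scene0.png

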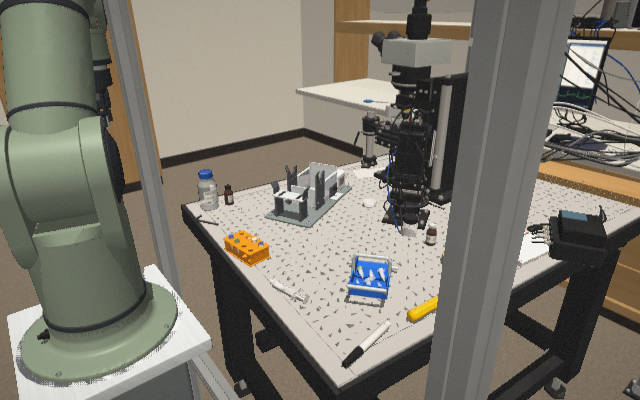

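View pics/side0.png

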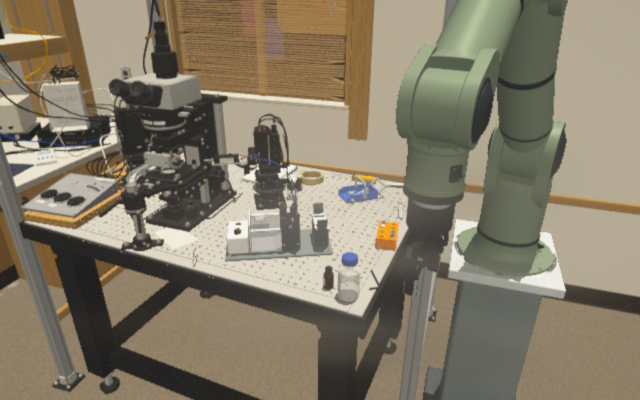

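View pics/wrist0.png

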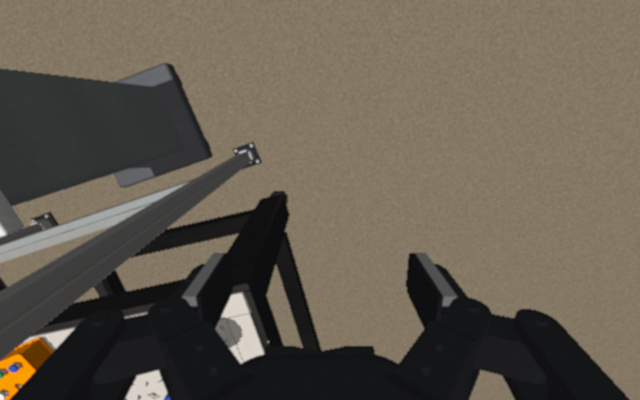

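```bash
cat > h.py <<'E'
from workcell import *
import cv2,numpy as np
from scipy.spatial.transform import Rotation as Ro
def cam(n):
    s=observe() if n=="wrist" else None
    f=grab_frame(n)
    if n=="wrist":
        T=np.eye(4);T[:3,:3]=Ro.from_euler('xyz',s['tool_rot']).as_matrix();T[:3,3]=s['position']
        f["T"]=T@f["mount"]
    return f
def proj(f,P):
    P=np.atleast_2d(P);q=(P-f["T"][:3,3])@f["T"][:3,:3]
    return np.c_[f["fx"]*q[:,0]/q[:,2]+f["cx"],f["fy"]*q[:,1]/q[:,2]+f["cy"]]
def ray(f,px):
    d=np.array([(px[0]-f["cx"])/f["fx"],(px[1]-f["cy"])/f["fy"],1.]);return f["T"][:3,3],f["T"][:3,:3]@d
def atz(f,px,z):
    o,d=ray(f,px);return o+d*(z-o[2])/d[2]
def tri(fp):
    A=np.zeros((3,3));b=np.zeros(3);
    R=[ray(f,p) for f,p in fp]
    for o,d in R:
        d=d/np.linalg.norm(d);M=np.eye(3)-np.outer(d,d);A+=M;b+=M@o
    X=np.linalg.solve(A,b);return X,[np.round(proj(f,X)[0]-p,1).tolist() for f,p in fp]
def crop(f,x0,y0,x1,y1,k,name):
    im=cv2.resize(f["frame"][y0:y1,x0:x1,::-1],None,fx=k,fy=k,interpolation=cv2.INTER_CUBIC);cv2.imwrite("pics/"+name,im)
E
python3 - <<'E'
from h import *
F={n:cam(n) for n in ["scene","side"]}
crop(F["scene"],330,240,410,310,9,"a1.png");crop(F["scene"],255,150,365,230,7,"a2.png")
crop(F["side"],325,165,405,210,9,"a3.png");crop(F["side"],215,190,345,265,6,"a4.png")
for l in ["tray","tray_bail","tray_tail","tray_pins","feeder","feeder_notch","feeder_hopper","bottle","stain_vial","tape","can","tube_0"]:
  for n in F:
    r=outline_of(l,n)
    for d in r[:2]:
        px=d["pixel"];m=d["pixels"];ys,xs=np.where(m)
        print(l,n,round(d["score"],2),np.round(px,1),len(xs),xs.min(),xs.max(),ys.min(),ys.max(),np.round(atz(F[n],px,0.03),3))
E
```

```text
tray scene 0.88 [367.1 273.9] 1369 347 397 253 298 [ 0.487 -0.228  0.03 ]
tray scene 0.44 [311.9 192.4] 3588 266 351 162 227 [0.657 0.195 0.03 ]
tray side 0.68 [362.3 189.3] 590 340 384 176 202 [ 0.492 -0.227  0.03 ]
tray_bail scene 0.71 [366.7 275.7] 1469 346 397 253 299 [ 0.482 -0.232  0.03 ]
tray_bail scene 0.4 [432.1 235.8] 188 426 435 223 245 [ 0.729 -0.213  0.03 ]
tray_tail scene 0.98 [370.  273.2] 1360 347 395 254 298 [ 0.494 -0.23   0.03 ]
tray_tail side 0.75 [361.4 190.8] 578 339 384 176 202 [ 0.492 -0.213  0.03 ]
tray_pins scene 0.62 [309.7 193.6] 3476 266 350 162 227 [0.646 0.192 0.03 ]
tray_pins scene 0.31 [206.7 190.5] 762 198 219 168 211 [0.408 0.421 0.03 ]
tray_pins side 0.59 [363.2 189.4] 633 339 385 176 202 [ 0.489 -0.227  0.03 ]
feeder scene 0.78 [311. 192.] 3600 265 351 162 227 [0.657 0.199 0.03 ]
feeder side 0.74 [279.5 238.9] 4489 225 332 197 260 [0.641 0.203 0.03 ]
feeder side 0.61 [357.4 190. ] 766 339 386 176 202 [ 0.508 -0.215  0.03 ]
feeder_notch scene 0.85 [312.1 195.4] 3517 266 351 161 227 [0.644 0.177 0.03 ]
feeder_notch scene 0.39 [377.2 273.8] 50 379 38
[... 457 characters left out ...]
6 350 161 227 [0.658 0.199 0.03 ]
bottle side 0.93 [349.1 277.7] 930 338 360 252 300 [0.393 0.327 0.03 ]
stain_vial scene 0.73 [367.7 277.4] 1474 347 397 253 298 [ 0.479 -0.238  0.03 ]
stain_vial scene 0.62 [432.  235.1] 231 425 436 222 245 [ 0.731 -0.21   0.03 ]
tape side 0.73 [313.7 175.6] 301 300 323 170 184 [ 0.705 -0.292  0.03 ]
tape side 0.61 [359.2 190.6] 588 339 384 176 202 [ 0.5   -0.212  0.03 ]
can scene 0.72 [408.4 224.2] 342 402 418 213 236 [ 0.73  -0.134  0.03 ]
tube_0 scene 0.59 [379.2 269.6] 73 377 385 268 280 [ 0.519 -0.233  0.03 ]
tube_0 scene 0.53 [371.6 273.8] 47 369 374 270 279 [ 0.495 -0.234  0.03 ]
tube_0 side 0.3 [358.6 190.6] 627 339 385 176 202 [ 0.502 -0.211  0.03 ]
```

```bash
cd pics; ls
```

```text
a1.png
a2.png
a3.png
a4.png
scene0.png
side0.png
wrist0.png
```

View pics/a1.png

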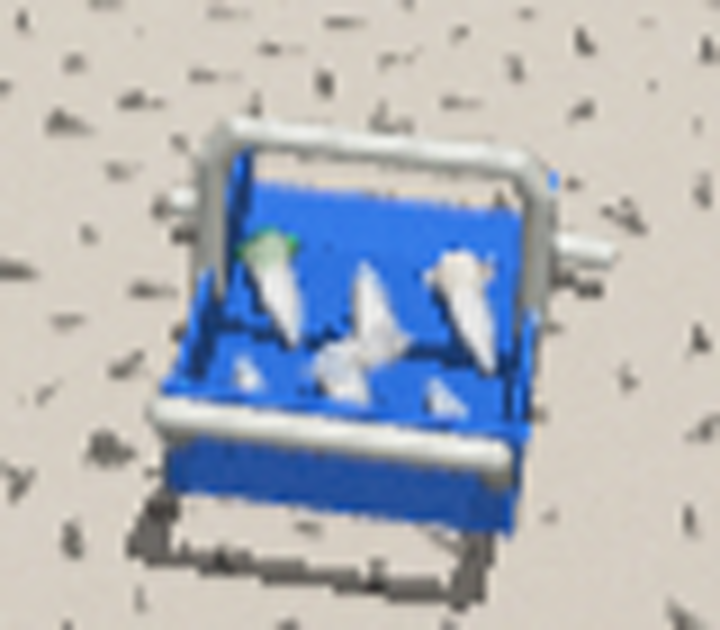

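View pics/a2.png

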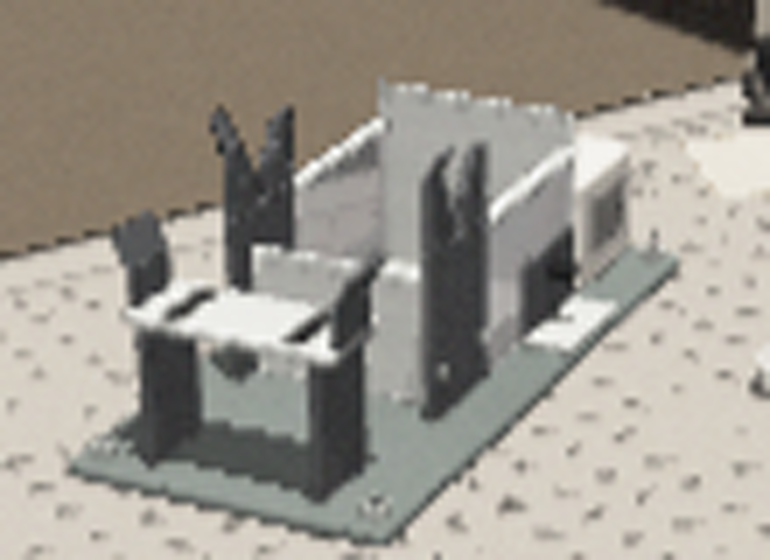

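View pics/a3.png

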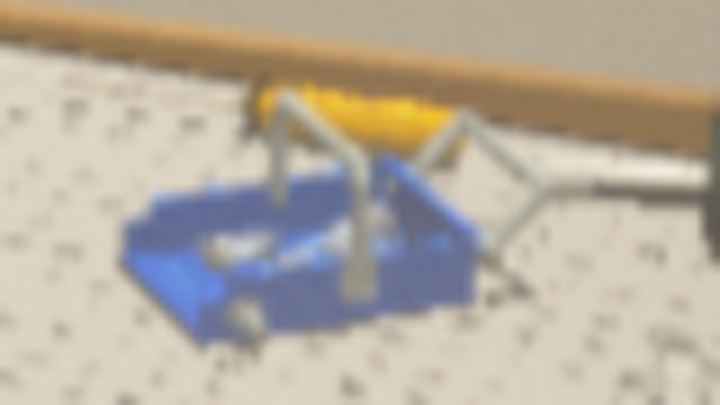

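View pics/a4.png

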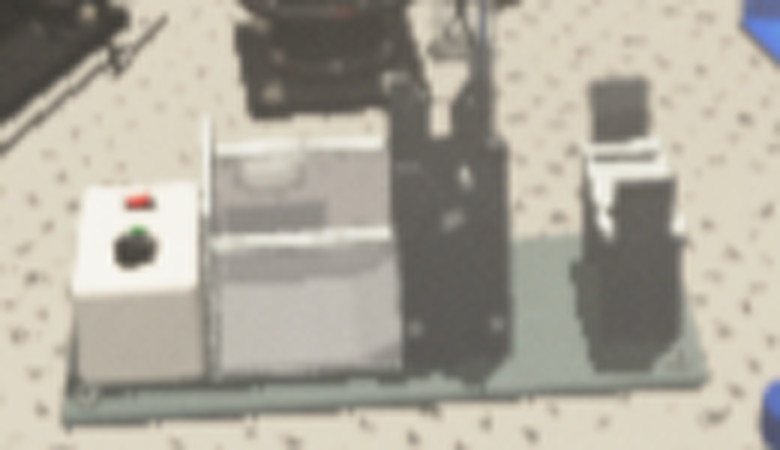

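```bash
cat >> h.py <<'E'
from scipy.optimize import least_squares
def place(p,L):
    c,s=np.cos(p[2]),np.sin(p[2]);L=np.atleast_2d(L).astype(float)
    z=p[3] if len(p)>3 else 0
    return np.c_[p[0]+c*L[:,0]-s*L[:,1],p[1]+s*L[:,0]+c*L[:,1],L[:,2]+z]
def fit(obs,p0):
    # obs: list of (f, pixel, local xyz m)
    fun=lambda p:np.concatenate([(proj(f,place(p,l))[0]-px) for f,px,l in obs])
    r=least_squares(fun,p0,loss='soft_l1');return r.x,np.round(fun(r.x).reshape(-1,2),1)
E
python3 - <<'E'
from h import *
S=cam("scene");D=cam("side")
m=lambda *a:np.array(a)/1000
o=[(S,(372.6,256.3),m(0,0,68)),(S,(367.1,288.4),m(-85,0,46)),(S,(347.8,285.8),m(-85,40,46)),(S,(386.4,290.9),m(-85,-40,46)),
(S,(397.8,268.3),m(50,-57,12)),(S,(347.5,262.8),m(50,57,12)),
(D,(360.9,179),m(0,0,68)),(D,(381.2,181.7),m(-85,0,46)),(D,(352.2,200.6),m(50,57,12))]
p,r=fit(o,[.49,-.23,.7]);print(p,r.tolist())
s=lambda x,y,ox,oy,k:(ox+(x+.5)/k-.5,oy+(y+.5)/k-.5)
a2=lambda x,y:s(x,y,255,150,7);a4=lambda x,y:s(x,y,215,190,6)
o=[(S,a2(70,470),m(-122,75,3)),(S,a2(388,543),m(-122,-75,3)),(S,a2(675,265),m(190,-75,3)),
(S,a2(385,83),m(117,47,100)),(S,a2(573,113),m(117,-47,100)),
(S,a2(228,335),m(-112,0,76)),
(D,a4(65,420),m(190,75,3)),(D,a4(705,380),m(-122,75,3)),(D,a4(205,120),m(117,-47,100))]
p,r=fit(o,[.64,.2,.7]);print(p,r.tolist())
for l in [m(0,50,132),m(0,-50,132),m(0,50,84),m(0,-50,84)]:
  print(proj(S,place(p,l)),proj(D,place(p,l)))
E
```

```text
[ 0.50126676 -0.22588668  0.68661359] [[-0.7, 0.2], [-0.2, 0.1], [-0.6, 0.3], [0.7, 0.1], [0.3, -0.2], [1.4, -0.2], [-0.7, 0.7], [-0.7, 0.3], [1.6, 1.2]]
[0.62141297 0.17573064 0.45037755] [[-0.2, 0.7], [0.2, 0.7], [1.5, -0.3], [0.2, 0.2], [-0.2, 0.1], [0.2, 0.4], [-0.9, 1.5], [0.7, 0.9], [-0.0, 0.4]]
[[290.75623816 163.6050447 ]] [[289.5364978  213.19322632]]
[[320.81948351 168.4989245 ]] [[287.2336053  198.03977908]]
[[291.40923995 178.47821712]] [[289.93477711 228.03422113]]
[[320.99540514 183.77844542]] [[287.64145596 212.16155213]]
```

```bash
python3 - <<'E'
from h import *
S=cam("scene");D=cam("side");W=cam("wrist")
crop(S,90,0,250,400,1.5,"b1.png");crop(D,380,180,480,400,2.6,"b2.png")
for n,f in (("S",S),("D",D)):
  im=cv2.imread("pics/scene0.png" if n=="S" else "pics/side0.png")
  for x in (.2,.3,.4,.5,.6,.7,.8):
    for y in (-.4,-.2,0,.2,.4,.6):
      q=proj(f,[x,y,0])[0];cv2.circle(im,tuple(int(v) for v in q),2,(0,0,255),-1)
      cv2.putText(im,f"{x*10:.0f},{y*10:.0f}",tuple(int(v) for v in q),0,.3,(0,0,255))
  cv2.imwrite(f"pics/grid{n}.png",im)
E
```

```text
(no output)
```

View pics/gridS.png

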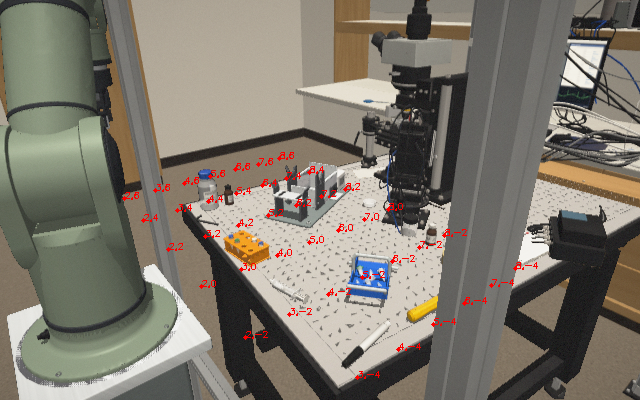

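View pics/gridD.png

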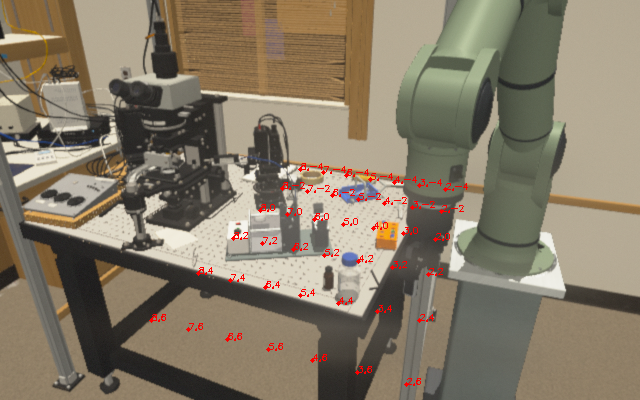

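View pics/b2.png

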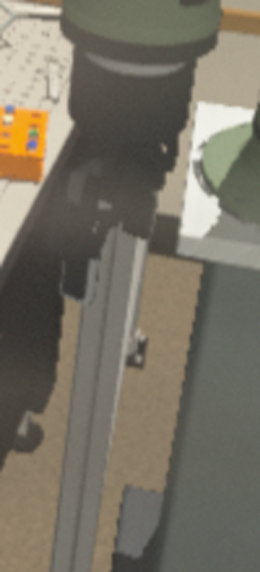

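View pics/b1.png

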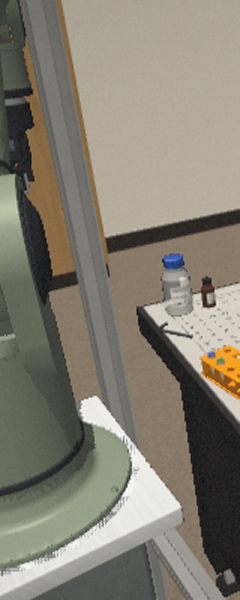

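```bash
python3 - <<'E'
from h import *
S=cam("scene");D=cam("side");W=cam("wrist")
def lindist(f,x,y,pts):
    a,b=proj(f,[[x,y,0.0],[x,y,0.4]]);n=(b-a)/np.linalg.norm(b-a)
    return [n[0]*(p[1]-a[1])-n[1]*(p[0]-a[0]) for p in pts]
o=[(S,[(122,0),(169,267)]),(D,[(424,272),(409,395)])]
fun=lambda p:np.concatenate([lindist(f,p[0],p[1],q) for f,q in o])
for p0 in ([.25,.4],[.1,.5],[.3,.6]):
  r=least_squares(fun,p0);print(r.x,fun(r.x))
x,y=r.x
for f in (S,D,W): print(np.round(proj(f,[[x,y,z] for z in (-.8,-.4,0,.2,.4,.8)])).tolist())
E
```

```text
[0.21025078 0.24251001] [ 2.03154506 -2.68799877 -0.41632098  0.48634889]
[0.21025078 0.24251001] [ 2.03154506 -2.68799877 -0.41632098  0.48634889]
[0.21025078 0.24251001] [ 2.031545   -2.68799881 -0.41632105  0.48634883]
[[205.0, 441.0], [189.0, 354.0], [167.0, 241.0], [153.0, 170.0], [137.0, 87.0], [94.0, -136.0]]
[[399.0, 472.0], [409.0, 389.0], [423.0, 282.0], [432.0, 216.0], [442.0, 139.0], [468.0, -63.0]]
[[236.0, 159.0], [196.0, 184.0], [83.0, 256.0], [-117.0, 383.0], [-2566.0, 1941.0], [601.0, -73.0]]
```

```bash
python3 - <<'E'
from h import *
S=cam("scene");D=cam("side")
crop(D,380,0,600,200,3.6,"c1.png");crop(S,0,0,200,220,2.7,"c2.png")
E
```

```text
(no output)
```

View pics/c1.png

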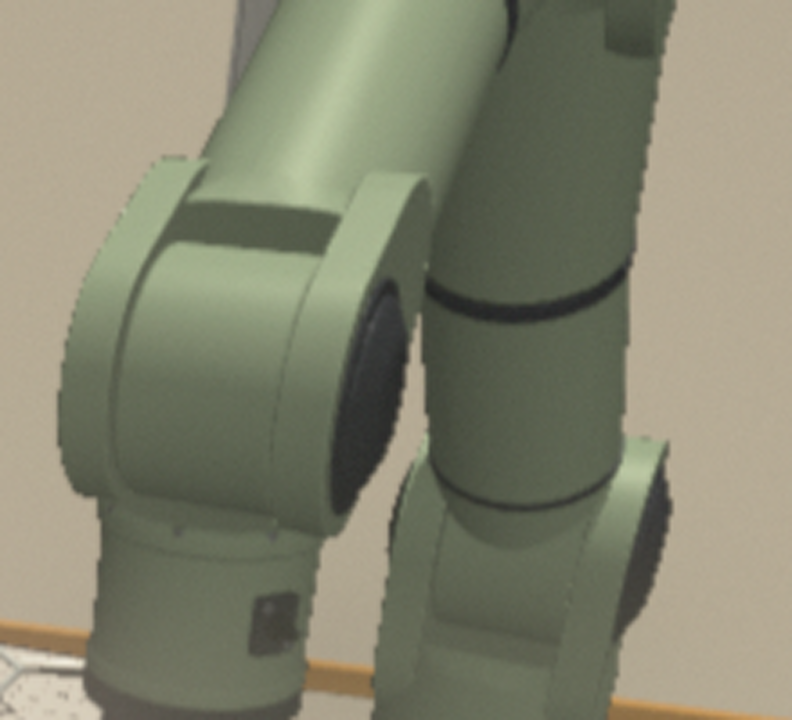

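View pics/c2.png

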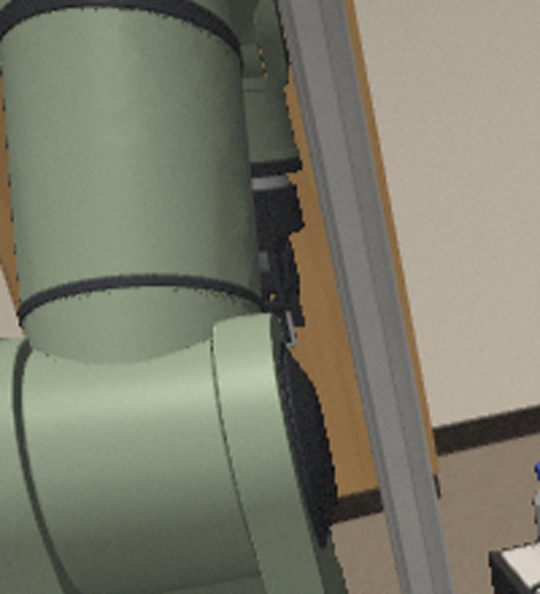

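>>> move_arm([
  [[-40, 4, 16], [0, 0, 0.07]],
  [[-83, 9, 31], [0, 0, 0.14]],
  [[-124, 14, 47], [0, 0, 0.21]],
  [[-165, 18, 63], [0, 0, 0.28]],
  [[-207, 23, 78], [0, 0, 0.35]],
  [[-248, 27, 94], [0, 0, 0.4]],
  [[-248, 27, 94], [0, 0, 0.4]],
])

```text
clock: 2.82
position: [-0.0534, 0.6199, 0.3513]
tool_rot: [3.14, -0.002, -3.059]
force: [0.3, -0.3, 0.3]
grip_width: 0.0857
```

```bash
python3 - <<'E'
from h import *
s=observe()
print({k:np.round(v,4).tolist() for k,v in s.items()})
S=cam("scene");W=cam("wrist");D=cam("side")
cv2.imwrite("pics/d1.png",S["frame"][:,:,::-1]);cv2.imwrite("pics/d2.png",W["frame"][:,:,::-1]);cv2.imwrite("pics/d3.png",D["frame"][:,:,::-1])
# P2
o=[((552,0),(470,0)),]
for z in (0,.2,.4):
  pass
def lind(x,y,p):
    a,b=proj(S,[[x,y,0.0],[x,y,0.3]]);n=(b-a)/np.linalg.norm(b-a);return n[0]*(p[1]-a[1])-n[1]*(p[0]-a[0])
for dist in (.2,.3,.4,.5):
  c=S["T"][:3,3];o_,d=ray(S,(495,200));X=o_+d*dist
  print(dist,X, proj(S,[[X[0],X[1],z] for z in (.2,.4,.6)]).round().tolist(), 417*.048/dist)
E
```

```text
{'clock': 2.825, 'qpos': [-1.6293, 0.4419, -0.1802, 1.4807, 0.0802, 1.2244, -0.1665], 'qd': [0.0445, 0.0059, 0.0513, 0.0356, 0.0102, -0.0147, 0.011], 'joint_efforts': [-3.5414, -89.6312, -3.3677, -42.4818, -0.2025, 0.4404, -0.2899], 'position': [-0.0534, 0.6199, 0.3513], 'tool_rot': [3.1399, -0.0016, -3.0592], 'force': [0.2824, -0.3335, 0.2523], 'moment': [0.0066, 0.0269, 0.0117], 'grip_width': 0.0857}
0.2 [ 0.12255066 -0.66949014  0.47651715] [[435.0, 529.0], [472.0, 324.0], [553.0, -116.0]] 100.08
0.3 [ 0.21113389 -0.62393902  0.43352555] [[454.0, 421.0], [488.0, 240.0], [545.0, -74.0]] 66.72000000000001
0.4 [ 0.29971712 -0.5783879   0.39053395] [[468.0, 350.0], [497.0, 191.0], [542.0, -54.0]] 50.04
0.5 [ 0.38830035 -0.53283678  0.34754235] [[477.0, 299.0], [503.0, 159.0], [540.0, -43.0]] 40.032000000000004
```

View pics/d1.png

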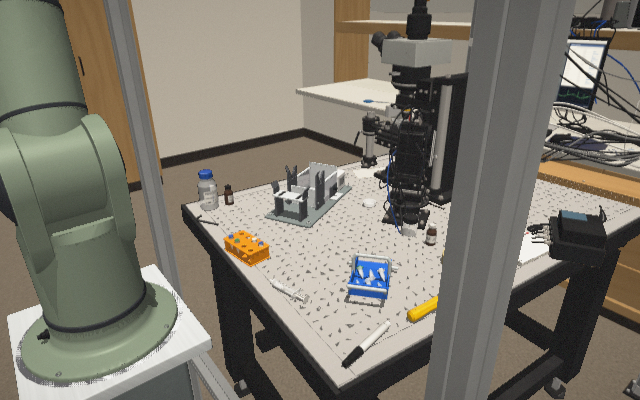

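View pics/d3.png

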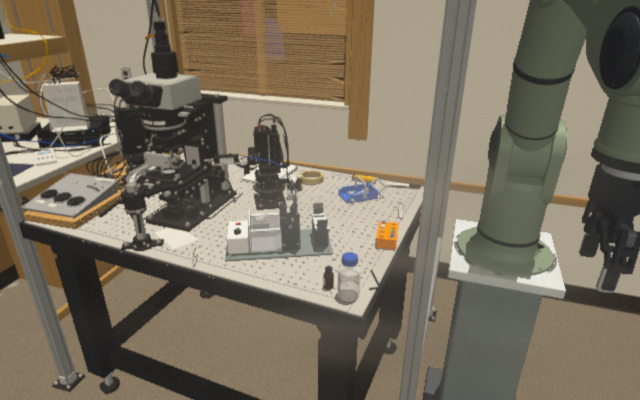

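View pics/d2.png

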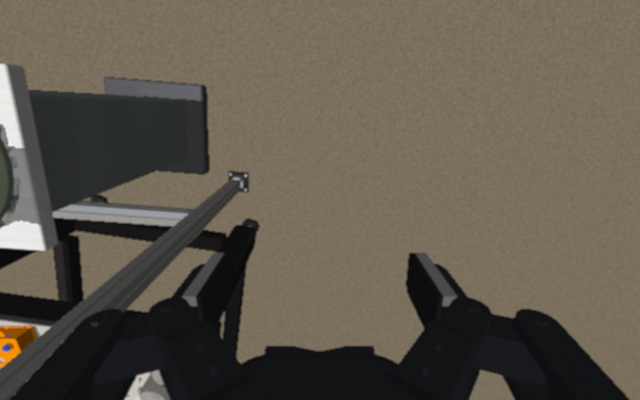

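```bash
cat > k.py <<'E'
import numpy as np
from scipy.spatial.transform import Rotation as Ro
from scipy.optimize import least_squares
Q=[[-1.318,.522,-.036,1.6,.021,1.021,-.113],[-1.6293,.4419,-.1802,1.4807,.0802,1.2244,-.1665]]
P=[[.198,.5925,.256],[-.0534,.6199,.3513]];E=[[-3.14,0,2.819],[3.1399,-.0016,-3.0592]]
Rz=lambda a:Ro.from_euler('z',a);Ry=lambda a:Ro.from_euler('y',a)
def fk(q,p,sg,full=False):
    h,L1,L2,L3,a0,a7,e=p
    R=Rz(sg[0]*q[0]+a0);x=np.array([0,0,h]);pts=[x]
    R=R*Ry(q[1])*Rz(sg[1]*q[2]);x=x+R.apply([0,0,L1]);pts.append(x)
    x=x+R.apply([e,0,0])
    R=R*Ry(q[3]);x=x+R.apply([-e,0,L2]);pts.append(x)
    R=R*Rz(sg[2]*q[4])*Ry(q[5]);x=x+R.apply([0,0,L3]);pts.append(x)
    R=R*Rz(sg[3]*q[6]+a7)
    return (x,R,pts) if full else (x,R)
if __name__=="__main__":
  import itertools
  for sg in itertools.product([-1],[1,-1],[1,-1],[1,-1]):
   for a7 in (0,1.57,3.14,-1.57):
    def fun(p):
      r=[]
      for q,x,e in zip(Q,P,E):
        y,R=fk(q,p,sg);r+=list(y-np.array(x))+list(.3*(R.inv()*Ro.from_euler('xyz',e)).as_rotvec())
      return np.array(r+[p[6]*.01])
    r=least_squares(fun,[.35,.45,.45,.3,0,a7,0])
    if r.cost<1e-3: print(sg,r.x.round(4),r.cost,fun(r.x).round(4))
E
python3 k.py
```

```text
(-1, 1, 1, 1) [-28.2015   3.067    1.0617 -26.8219  -0.0851   1.5321  -1.3204] 0.0008885688253673534 [-0.001   0.0012  0.0003  0.0002  0.      0.0282  0.0015 -0.0009 -0.0003
 -0.      0.001  -0.0282 -0.0132]
(-1, 1, 1, 1) [-28.2015   3.067    1.0617 -26.8219  -0.0851   1.5321  -1.3204] 0.0008885688253673538 [-0.001   0.0012  0.0003  0.0002  0.      0.0282  0.0015 -0.0009 -0.0003
 -0.      0.001  -0.0282 -0.0132]
(-1, 1, 1, 1) [-28.2015   3.067    1.0617 -26.8219  -0.0851   1.5321  -1.3204] 0.0008885688253673409 [-0.001   0.0012  0.0003  0.0002  0.      0.0282  0.0015 -0.0009 -0.0003
 -0.      0.001  -0.0282 -0.0132]
(-1, -1, -1, 1) [ 2.0034  0.5672  0.3951  2.0342 -0.0928  1.757   0.0054] 0.00026227722738517855 [-0.     -0.     -0.      0.0002 -0.     -0.0162  0.      0.      0.
  0.      0.0001  0.0162  0.0001]
(-1, -1, -1, 1) [ 2.0034  0.5672  0.3951  2.0342 -0.0928  1.757   0.0054] 0.00026227722738517704 [-0.     -0.     -0.      0.0002 -0.     -0.0162  0.      0.      0.
  0.      0.0001  0.0162  0.0001]
(-1, -1, -1, 1) [ 2.0034  0.5672  0.3951  2.0342 -0.0928  1.757   0.0054] 0.
[... 423 characters left out ...]
0.     -0.     -0.      0.0002 -0.     -0.0001  0.      0.      0.
  0.      0.0001  0.0001  0.0001]
(-1, -1, -1, -1) [ 2.0034  0.5672  0.3951  2.0342 -0.0928  1.4775  0.0054] 3.969226516102384e-08 [-0.     -0.     -0.      0.0002 -0.     -0.0001  0.      0.      0.
  0.      0.0001  0.0001  0.0001]
(-1, -1, -1, -1) [ 2.0034  0.5672  0.3951  2.0342 -0.0928  1.4775  0.0054] 3.969226516102238e-08 [-0.     -0.     -0.      0.0002 -0.     -0.0001  0.      0.      0.
  0.      0.0001  0.0001  0.0001]
(-1, -1, -1, -1) [ 2.0034  0.5672  0.3951  2.0342 -0.0928  1.4775  0.0054] 3.969226516163899e-08 [-0.     -0.     -0.      0.0002 -0.     -0.0001  0.      0.      0.
  0.      0.0001  0.0001  0.0001]
```

>>> move_arm([
  [[-2, 25, 50], [0.15, 0.013, 0]],
  [[-4, 50, 100], [0.3, 0.026, 0]],
  [[-6, 75, 150], [0.45, 0.039, 0]],
  [[-8, 100, 200], [0.6, 0.052, 0]],
  [[-8, 100, 200], [0.6, 0.052, 0]],
])

```text
clock: 3.6
position: [-0.056, 0.72, 0.5536]
tool_rot: [2.533, -0.005, -3.065]
force: [0.3, -0.4, -1.1]
grip_width: 0.0852
```

```bash
cat > fitk.py <<'E'
from k import *
import json,os,sys
sg=(-1,-1,-1,-1)
def fitall():
    D=json.load(open("data.json")) if os.path.exists("data.json") else [[q,p,e] for q,p,e in zip(Q,P,E)]
    def fun(p):
      r=[]
      for q,x,e in D:
        y,R=fk(q,p,sg);r+=list(y-np.array(x))+list(.3*(R.inv()*Ro.from_euler('xyz',e)).as_rotvec())
      return np.array(r+[p[6]*.001])
    r=least_squares(fun,[.35,.5,.4,.38,-.09,1.48,0]);return r.x,fun(r.x),D
if __name__=="__main__":
    from workcell import observe
    s=observe();p,_,D=fitall();D.append([np.array(s[k]).tolist() for k in("qpos","position","tool_rot")]);json.dump(D,open("data.json","w"))
    p,f,D=fitall();print(p.round(4),abs(f).max());print(np.round(s["qpos"],3),np.round(s["position"],3),s["force"],s["clock"]);print(np.round(fk(s["qpos"],p,sg,True)[2],3).tolist())
E
python3 fitk.py
```

```text
[ 0.2524  0.6591  0.4309  0.3255 -0.0805  1.4948 -0.0505] 0.013790664449324917
[-1.625  0.246 -0.171  1.401  0.143  0.897 -0.187] [-0.056  0.72   0.554] [ 0.26607915 -0.37458448 -1.14083436] 3.6
[[0.0, 0.0, 0.252], [0.004, 0.16, 0.892], [-0.051, 0.533, 0.822], [-0.052, 0.72, 0.555]]
```

```bash
cat > fit2.py <<'E'
import json
from k import *
D=json.load(open("data.json"))
sg=(-1,-1,-1,-1)
def fk2(q,p,full=False):
    h,L1,L2,L3,a0,a7,e1,e2,s,w,d3=p
    R=Rz(sg[0]*q[0]+a0);x=np.array([0,0,h])+R.apply([s,0,0]);pts=[x]
    R=R*Ry(q[1])*Rz(sg[1]*q[2]);x=x+R.apply([e1,0,L1]);pts.append(x)
    R=R*Ry(q[3]);x=x+R.apply([e2,0,L2]);pts.append(x)
    R=R*Rz(sg[2]*q[4])*Ry(q[5]);x=x+R.apply([w,0,L3]);pts.append(x)
    R=R*Rz(sg[3]*q[6]+a7)
    return (x,R,pts) if full else (x,R)
def fun(p,mask=None):
      r=[]
      for q,x,e in D:
        y,R=fk2(q,p);r+=list(y-np.array(x))+list(.3*(R.inv()*Ro.from_euler('xyz',e)).as_rotvec())
      return np.array(r)
if __name__=="__main__":
  reg=lambda p:np.r_[fun(p),1e-3*np.array(p[6:])]
  r=least_squares(reg,[.35,.5,.4,.38,-.09,1.48,0,0,0,0,0]);print(r.x.round(4));print(fun(r.x).reshape(-1,6).round(4))
E
python3 fit2.py
```

```text
[-0.6737  2.9433  0.2717  0.5306 -0.0741  1.5008  0.257   0.964  -0.5247
  0.2669  0.    ]
[[-0.0038  0.0013 -0.0001  0.0002 -0.     -0.0015]
 [ 0.0026 -0.0001  0.0003  0.      0.0001 -0.0012]
 [-0.002   0.     -0.0001 -0.0003  0.0127  0.0028]]
```

```bash
cat > t.py <<'E'
import fit2,itertools
from fit2 import *
for s in itertools.product([-1],[1,-1],[1,-1],[1,-1]):
  fit2.sg=s
  reg=lambda p:np.r_[fun(p),1e-2*np.array(p[6:])]
  for a7 in(1.48,-1.6,0):
    r=least_squares(reg,[.35,.5,.4,.38,-.09,a7,0,0,0,0,0]);
    print(s,r.cost,abs(fun(r.x)).max(),r.x.round(3))
E
python3 t.py
```

```text
(-1, 1, 1, 1) 0.0014772426849349637 0.03479680472959687 [ 0.352 -0.305  1.094  0.416 -0.067  1.528 -1.663 -0.386  0.849 -0.237
  0.   ]
(-1, 1, 1, 1) 0.0014772426849370619 0.034796808680692556 [ 0.352 -0.305  1.094  0.416 -0.067  1.528 -1.663 -0.386  0.849 -0.237
  0.   ]
(-1, 1, 1, 1) 0.001477242684919893 0.034796804392805025 [ 0.352 -0.305  1.094  0.416 -0.067  1.528 -1.663 -0.386  0.849 -0.237
  0.   ]
(-1, 1, 1, -1) 0.0032761892580522047 0.06019631030314321 [ 0.301 -0.194  1.098  0.431 -0.071  1.213 -1.677 -0.344  0.835 -0.227
  0.   ]
(-1, 1, 1, -1) 0.003276189258028887 0.06019630569846643 [ 0.301 -0.194  1.098  0.431 -0.071  1.213 -1.677 -0.344  0.835 -0.227
  0.   ]
(-1, 1, 1, -1) 0.003276189258053941 0.060196311961457936 [ 0.301 -0.194  1.098  0.431 -0.071  1.213 -1.677 -0.344  0.835 -0.227
  0.   ]
(-1, 1, -1, 1) 0.005849759111785505 0.07996567303873188 [ 0.628 -0.915  1.127  0.331 -0.021  1.656 -1.711 -0.576  0.982 -0.321
  0.   ]
(-1, 1, -1, 1) 0.005849759111640199 0.07996575544353275 [ 0.628 -0.915  1.127  0.331 -0.021 -4.627 -1.711 -0.576  0.982 -0.321
  0.   ]
(-1, 1, -
[... 1494 characters left out ...]
(-1, -1, -1, 1) 0.0007345530377690759 0.027006438151928377 [-0.12   1.572  0.375  0.409 -0.075 -4.472  0.048  0.42  -0.196  0.103
  0.   ]
(-1, -1, -1, 1) 0.0007345530377689506 0.027006438149649266 [-0.12   1.572  0.375  0.409 -0.075  1.811  0.048  0.42  -0.196  0.103
  0.   ]
(-1, -1, -1, -1) 0.00012535950364802185 0.013461877993493616 [-0.071  1.463  0.369  0.395 -0.079  1.497  0.065  0.377 -0.184  0.093
  0.   ]
(-1, -1, -1, -1) 0.00012535950364802475 0.013461878449377788 [-0.071  1.463  0.369  0.395 -0.079  1.497  0.065  0.377 -0.184  0.093
  0.   ]
(-1, -1, -1, -1) 0.00012535950364802613 0.013461876856700014 [-0.071  1.463  0.369  0.395 -0.079  1.497  0.065  0.377 -0.184  0.093
  0.   ]
```

```bash
cat > fit3.py <<'E'
import json
from k import *
D=json.load(open("data.json"))
def fk3(q,p,full=False):
    h,L1,L2,L3,a0,a7,d3,d5,e1,e2,s,w,y1,y2=p
    R=Rz(-q[0]+a0);x=np.array([0,0,h])+R.apply([s,0,0]);pts=[x]
    R=R*Ry(q[1])*Rz(-q[2]+d3);x=x+R.apply([e1,y1,L1]);pts.append(x)
    R=R*Ry(q[3]);x=x+R.apply([e2,y2,L2]);pts.append(x)
    R=R*Rz(-q[4]+d5)*Ry(q[5]);x=x+R.apply([w,0,L3]);pts.append(x)
    R=R*Rz(-q[6]+a7)
    return (x,R,pts) if full else (x,R)
def fun(p):
      r=[]
      for q,x,e in D:
        y,R=fk3(q,p);r+=list(y-np.array(x))+list(.3*(R.inv()*Ro.from_euler('xyz',e)).as_rotvec())
      return np.array(r)
def fitp():
  return least_squares(lambda p:np.r_[fun(p),2e-3*np.array(p[6:8]),5e-3*np.array(p[8:])],[.35,.5,.4,.38,-.09,1.48]+[0]*8).x
if __name__=="__main__":
  from workcell import observe
  s=observe()
  d=[np.array(s[k]).tolist() for k in("qpos","position","tool_rot")]
  if np.abs(np.array(D[-1][0])-d[0]).max()>.01: D.append(d);json.dump(D,open("data.json","w"))
  p=fitp();print(p.round(4));print(fun(p).reshape(-1,6).round(4))
  print(np.round(s["qpos"],3),np.round(s["position"],3),np.round(s["tool_rot"],3),np.round(s["force"],1),s["clock"]);print(np.round(fk3(s["qpos"],p,True)[2],3).tolist())
E
python3 fit3.py
```

```text
[ 3.0660e-01  5.4820e-01  4.1530e-01  3.1010e-01 -7.0000e-04  1.5711e+00
  1.2000e-03 -6.0000e-04  7.6000e-03 -7.7000e-03 -9.5000e-03  6.4000e-03
 -2.9300e-02 -2.9300e-02]
[[-0.     -0.      0.      0.0002 -0.     -0.0002]
 [-0.      0.     -0.      0.      0.      0.0001]
 [ 0.      0.      0.      0.     -0.      0.0001]]
[-1.625  0.246 -0.171  1.401  0.143  0.897 -0.187] [-0.056  0.72   0.554] [ 2.533 -0.005 -3.065] [ 0.3 -0.4 -1.1] 3.6
[[0.001, -0.009, 0.307], [0.02, 0.137, 0.835], [-0.043, 0.548, 0.812], [-0.056, 0.72, 0.554]]
```

```bash
cat > plan.py <<'E'
from fit3 import *
p=fitp()
post=np.array([.21,.242])
# refine post
def segd(a,b,c):
    a=a[:2];b=b[:2];d=b-a;t=np.clip(np.dot(c-a,d)/max(d@d,1e-9),0,1);return np.linalg.norm(a+t*d-c)
def clear(q):
    x,R,pts=fk3(q,p,True)
    pts=[np.array([0,0,.0])]+pts+[x+R.apply([0,0,.025])]
    return [round(segd(pts[i],pts[i+1],post),3) for i in range(len(pts)-1)],pts
def ik(pos,rot,q0,lo=[-2.91,-.3,-1.5,.17,-1.26,.16,-2.52],hi=[2.91,2.13,1.42,2.43,4.41,1.93,2.52]):
    f=lambda q:np.r_[fk3(q,p)[0]-pos,.3*(fk3(q,p)[1].inv()*rot).as_rotvec(),.003*(np.array(q)-q0)]
    return least_squares(f,np.clip(q0,np.array(lo)+.01,np.array(hi)-.01),bounds=(lo,hi)).x
E
python3 - <<'E'
from plan import *
for q2,q4,q6 in [(-.2,.5,.3),(-.25,.8,.3),(-.25,1.0,.2),(-.28,1.2,.2),(-.28,1.0,.17),(-.2,.8,.2)]:
    m=min(min(clear([q1,q2,0,q4,0,q6,0])[0]) for q1 in np.arange(-1.62,.3,.05))
    c=[min(v) for v in np.array([clear([q1,q2,0,q4,0,q6,0])[0] for q1 in np.arange(-1.62,.3,.05)]).T]
    print(q2,q4,q6,c,np.round(fk3([0,q2,0,q4,0,q6,0],p,True)[2],2).tolist())
E
```

```text
-0.2 0.5 0.3 [np.float64(0.32), np.float64(0.325), np.float64(0.28), np.float64(0.127), np.float64(0.113)] [[-0.01, 0.0, 0.31], [-0.11, -0.03, 0.85], [0.0, -0.06, 1.24], [0.18, -0.06, 1.5]]
-0.25 0.8 0.3 [np.float64(0.32), np.float64(0.325), np.float64(0.227), np.float64(0.008), np.float64(0.006)] [[-0.01, 0.0, 0.31], [-0.14, -0.03, 0.84], [0.07, -0.06, 1.2], [0.31, -0.06, 1.4]]
-0.25 1.0 0.2 [np.float64(0.32), np.float64(0.325), np.float64(0.169), np.float64(0.006), np.float64(0.08)] [[-0.01, 0.0, 0.31], [-0.14, -0.03, 0.84], [0.14, -0.06, 1.15], [0.4, -0.06, 1.32]]
-0.28 1.2 0.2 [np.float64(0.32), np.float64(0.325), np.float64(0.139), np.float64(0.006), np.float64(0.137)] [[-0.01, 0.0, 0.31], [-0.15, -0.03, 0.84], [0.17, -0.06, 1.09], [0.45, -0.06, 1.22]]
-0.28 1.0 0.17 [np.float64(0.32), np.float64(0.325), np.float64(0.192), np.float64(0.006), np.float64(0.044)] [[-0.01, 0.0, 0.31], [-0.15, -0.03, 0.84], [0.11, -0.06, 1.15], [0.36, -0.06, 1.34]]
-0.2 0.8 0.2 [np.float64(0.32), np.float64(0.325), np.float64(0.189), np.float64(0.006), np.float64(0.029)] [[-0.01, 0.0, 0.31], [-0.11, -0.03, 0.85], [0.12, -0.06, 1.19], [0.34, -0.06, 1.4]]
```

```bash
cat > rows.py <<'E'
from plan import *
def rows(qs,x0,R0):
    out=[]
    for q in qs:
        x,R=fk3(q,p);d=(x-x0)*1000;t=(R*R0.inv()).as_rotvec()
        out.append([[int(round(v)) for v in d],[round(float(v),2) for v in t]])
    return out
def lin(a,b,n): return [a+(b-a)*i/n for i in range(1,n+1)]
E
python3 - <<'E'
from rows import *
from workcell import observe
s=observe();q=np.array(s["qpos"]);x0=np.array(s["position"]);R0=Ro.from_euler('xyz',s["tool_rot"])
B=np.array([-1.62,-.25,0,.5,0,.25,-.05])
L=lin(q,B,18)
for c in L[::3]:print(clear(c)[0],np.round(clear(c)[1][-2],2))
print(rows(L[:9],x0,R0))
x1,R1=fk3(L[8],p);print(rows(L[9:],x1,R1))
E
```

```text
[np.float64(0.32), np.float64(0.223), np.float64(0.204), np.float64(0.383), np.float64(0.559)] [-0.06  0.73  0.61]
[np.float64(0.32), np.float64(0.248), np.float64(0.203), np.float64(0.329), np.float64(0.564)] [-0.05  0.74  0.79]
[np.float64(0.32), np.float64(0.279), np.float64(0.198), np.float64(0.263), np.float64(0.519)] [-0.03  0.7   0.99]
[np.float64(0.32), np.float64(0.314), np.float64(0.19), np.float64(0.2), np.float64(0.425)] [-0.01  0.61  1.17]
[np.float64(0.32), np.float64(0.327), np.float64(0.184), np.float64(0.179), np.float64(0.291)] [0.01 0.46 1.33]
[np.float64(0.32), np.float64(0.327), np.float64(0.247), np.float64(0.171), np.float64(0.174)] [0.04 0.26 1.46]
[[[1, 14, 57], [0.11, 0.02, -0.0]], [[2, 22, 116], [0.22, 0.04, -0.0]], [[5, 26, 177], [0.33, 0.06, -0.0]], [[9, 24, 240], [0.44, 0.08, -0.01]], [[13, 16, 304], [0.55, 0.09, -0.01]], [[18, 2, 369], [0.67, 0.1, -0.01]], [[24, -18, 433], [0.78, 0.12, -0.01]], [[31, -44, 497], [0.89, 0.13, -0.01]], [[38, -77, 559], [1.0, 0.14, -0.01]]]
[[[7, -38, 60], [0.11, 0.01, -0.0]], [[15, -82, 118], [0.23, 0.02, -0.01]], [[23, -132, 172], [0.34, 0.03, -0.01]], [[32, -187, 222], [0.45, 0.04, -0.02]], [[40, -247, 268], [0.57, 0.04, -0.02]], [[48, -312, 310], [0.68, 0.05, -0.03]], [[56, -381, 346], [0.79, 0.06, -0.04]], [[64, -453, 376], [0.91, 0.06, -0.04]], [[71, -529, 401], [1.02, 0.07, -0.05]]]
```

>>> move_arm([
  [[1, 14, 57], [0.11, 0.02, 0]],
  [[2, 22, 116], [0.22, 0.04, 0]],
  [[5, 26, 177], [0.33, 0.06, 0]],
  [[9, 24, 238], [0.44, 0.08, -0.01]],
  [[13, 16, 299], [0.55, 0.09, -0.01]],
  [[18, 2, 360], [0.67, 0.1, -0.01]],
  [[24, -18, 420], [0.78, 0.12, -0.01]],
  [[31, -44, 480], [0.89, 0.13, -0.01]],
  [[38, -77, 540], [1.0, 0.14, -0.01]],
  [[38, -77, 559], [1.0, 0.14, -0.01]],
])

```text
clock: 4.85
position: [-0.0179, 0.6403, 1.1115]
tool_rot: [1.527, -0.058, -3.041]
force: [-0.3, 1.4, -0.1]
grip_width: 0.0855
```

```bash
python3 fit3.py;python3 - <<'E'
from h import *
for n in ("wrist","side"):
  cv2.imwrite(f"pics/e_{n}.png",cam(n)["frame"][:,:,::-1])
E
```

```text
[ 0.3103  0.5417  0.4144  0.3089  0.0037  1.5686 -0.005   0.0025  0.0111
 -0.01   -0.0095  0.0066 -0.0295 -0.0295]
[[ 0.0003 -0.0001  0.0002  0.0002  0.0001 -0.0002]
 [-0.0002 -0.      0.     -0.0001 -0.      0.0001]
 [ 0.0002  0.0001 -0.0002 -0.0001 -0.0001  0.0001]
 [-0.0003 -0.0001  0.     -0.     -0.      0.    ]]
[-1.561 -0.004 -0.149  0.944  0.073  0.589 -0.118] [-0.018  0.64   1.112] [ 1.527 -0.058 -3.041] [-0.3  1.4 -0.1] 4.85
[[-0.0, -0.01, 0.31], [0.028, 0.003, 0.852], [0.012, 0.333, 1.105], [-0.018, 0.64, 1.112]]
```

View pics/e_wrist.png

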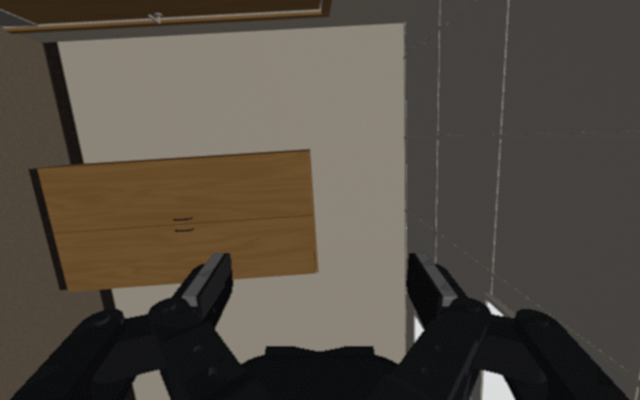

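```bash
python3 - <<'E'
from rows import *
from workcell import observe
s=observe();q=np.array(s["qpos"]);x0=np.array(s["position"]);R0=Ro.from_euler('xyz',s["tool_rot"])
B=np.array([-1.5,-.25,0,.5,0,.25,-.05])
L=lin(q,B,10)
for c in L[::3]:print(clear(c)[0],np.round(clear(c)[1][-2],2))
print(rows(L,x0,R0))
E
```

```text
[np.float64(0.32), np.float64(0.311), np.float64(0.189), np.float64(0.199), np.float64(0.424)] [-0.01  0.61  1.17]
[np.float64(0.32), np.float64(0.328), np.float64(0.176), np.float64(0.171), np.float64(0.296)] [0.03 0.48 1.31]
[np.float64(0.32), np.float64(0.328), np.float64(0.225), np.float64(0.155), np.float64(0.168)] [0.06 0.31 1.43]
[np.float64(0.32), np.float64(0.328), np.float64(0.324), np.float64(0.194), np.float64(0.186)] [0.07 0.11 1.51]
[[[13, -34, 54], [0.1, 0.01, -0.02]], [[25, -73, 106], [0.2, 0.01, -0.03]], [[37, -116, 155], [0.31, 0.02, -0.05]], [[48, -164, 201], [0.41, 0.02, -0.06]], [[58, -217, 244], [0.51, 0.02, -0.08]], [[67, -273, 284], [0.62, 0.02, -0.09]], [[74, -333, 319], [0.72, 0.02, -0.11]], [[80, -397, 350], [0.82, 0.02, -0.13]], [[84, -463, 377], [0.93, 0.01, -0.14]], [[87, -532, 398], [1.03, 0.01, -0.16]]]
```

>>> move_arm([
  [[10, -34, 50], [0.1, 0.01, -0.02]],
  [[18, -72, 98], [0.2, 0.01, -0.03]],
  [[26, -113, 144], [0.31, 0.02, -0.05]],
  [[34, -157, 188], [0.41, 0.02, -0.06]],
  [[42, -204, 228], [0.51, 0.02, -0.08]],
  [[50, -253, 266], [0.6, 0.02, -0.09]],
  [[58, -305, 300], [0.68, 0.02, -0.1]],
  [[66, -358, 330], [0.76, 0.02, -0.12]],
  [[74, -413, 355], [0.85, 0.01, -0.13]],
  [[80, -470, 378], [0.94, 0.01, -0.15]],
  [[87, -530, 396], [1.03, 0.01, -0.16]],
  [[87, -532, 396], [1.03, 0.01, -0.16]],
])

```text
clock: 6.45
position: [0.068, 0.1033, 1.5067]
tool_rot: [0.492, -0.026, 3.115]
force: [-0.4, 0.2, -0.1]
grip_width: 0.0858
```

```bash
python3 fit3.py;python3 - <<'E'
from rows import *
from workcell import observe
s=observe();q=np.array(s["qpos"]);x0=np.array(s["position"]);R0=Ro.from_euler('xyz',s["tool_rot"])
print(clear(q)[0])
C=q.copy();C[0]=.3;C[2]=0;C[6]=0.
L=lin(q,C,12)
for c in L:print(clear(c)[0],np.round(clear(c)[1][-2],2))
print(rows(L,x0,R0))
E
```

```text
[ 3.1770e-01  5.3370e-01  4.1260e-01  3.0560e-01 -1.9000e-03  1.5708e+00
  1.9000e-03 -4.0000e-04  1.6200e-02 -7.9000e-03 -1.0600e-02  4.1000e-03
 -2.9700e-02 -2.9700e-02]
[[ 0.0006 -0.0009  0.0003  0.0002 -0.0002 -0.0003]
 [-0.0004  0.0003 -0.      0.     -0.0001 -0.    ]
 [-0.0002  0.0004  0.0004  0.     -0.     -0.    ]
 [-0.0007  0.0005 -0.0009  0.      0.0001  0.0001]
 [ 0.0002 -0.0006  0.0001  0.     -0.0001  0.0002]]
[-1.554 -0.267 -0.006  0.508  0.128  0.252 -0.122] [0.068 0.103 1.507] [ 0.492 -0.026  3.115] [-0.4  0.2 -0.1] 6.45
[[-0.0, -0.011, 0.318], [0.027, -0.136, 0.837], [0.057, -0.045, 1.24], [0.068, 0.103, 1.507]]
[np.float64(0.32), np.float64(0.329), np.float64(0.325), np.float64(0.199), np.float64(0.19)]
[np.float64(0.32), np.float64(0.33), np.float64(0.336), np.float64(0.197), np.float64(0.187)] [0.08 0.09 1.51]
[np.float64(0.32), np.float64(0.33), np.float64(0.347), np.float64(0.2), np.float64(0.189)] [0.1  0.08 1.51]
[np.float64(0.32), np.float64(0.331), np.float64(0.356), np.float64(0.208), np.float64(0.196)] [0.11 0.06 1.51]
[np.float64(0.32), np.float64(0.331)
[... 755 characters left out ...]
[np.float64(0.32), np.float64(0.326), np.float64(0.394), np.float64(0.346), np.float64(0.344)] [ 0.09 -0.08  1.51]
[np.float64(0.32), np.float64(0.325), np.float64(0.393), np.float64(0.363), np.float64(0.363)] [ 0.08 -0.1   1.51]
[[[15, -12, 0], [-0.0, -0.01, -0.16]], [[29, -26, 0], [-0.0, -0.01, -0.33]], [[40, -42, 0], [-0.0, -0.01, -0.49]], [[48, -60, 0], [-0.01, -0.02, -0.66]], [[53, -78, 0], [-0.01, -0.02, -0.82]], [[56, -97, 0], [-0.02, -0.03, -0.98]], [[55, -117, 0], [-0.02, -0.03, -1.15]], [[52, -136, 0], [-0.03, -0.03, -1.31]], [[45, -154, 0], [-0.03, -0.03, -1.48]], [[36, -171, 0], [-0.04, -0.04, -1.64]], [[24, -186, 0], [-0.05, -0.04, -1.8]], [[10, -200, 0], [-0.06, -0.04, -1.97]]]
```

>>> move_arm([
  [[15, -12, 0], [0, -0.01, -0.16]],
  [[29, -26, 0], [0, -0.01, -0.33]],
  [[40, -42, 0], [0, -0.01, -0.49]],
  [[48, -60, 0], [-0.01, -0.02, -0.66]],
  [[53, -78, 0], [-0.01, -0.02, -0.82]],
  [[56, -97, 0], [-0.02, -0.03, -0.98]],
  [[55, -117, 0], [-0.02, -0.03, -1.15]],
  [[52, -136, 0], [-0.03, -0.03, -1.31]],
  [[45, -154, 0], [-0.03, -0.03, -1.48]],
  [[36, -171, 0], [-0.04, -0.04, -1.64]],
  [[24, -186, 0], [-0.05, -0.04, -1.8]],
  [[24, -186, 0], [-0.05, -0.04, -1.8]],
])

```text
clock: 7.95
position: [0.0903, -0.0758, 1.5053]
tool_rot: [0.499, 0.03, 1.312]
force: [-0.0, -0.0, -0.0]
grip_width: 0.0854
```

```bash
python3 fit3.py | tail -2;python3 - <<'E'
from rows import *
from workcell import observe
s=observe();q=np.array(s["qpos"]);x0=np.array(s["position"]);R0=Ro.from_euler('xyz',s["tool_rot"])
print(clear(q)[0])
tgt=np.array([.501,-.226,.26]);R=Ro.from_euler('xyz',[np.pi,0,2.257])
for q0 in ([.45,.3,0,1.6,0,1.2,-1.1],):
  g=ik(tgt,R,np.array(q0));print(g.round(3),fk3(g,p)[0])
L=lin(q,g,24)
for c in L[::4]:print(clear(c)[0],np.round(clear(c)[1][-2],2))
a=rows(L[:12],x0,R0);print(a)
x1,R1=fk3(L[11],p);print(rows(L[12:],x1,R1))
E
```

```text
[-0.098 -0.288 -0.087  0.509  0.695  0.319 -0.277] [ 0.09  -0.076  1.505] [0.499 0.03  1.312] [-0. -0. -0.] 7.95
[[-0.009, -0.001, 0.317], [-0.143, -0.042, 0.836], [-0.054, -0.046, 1.239], [0.091, -0.076, 1.506]]
[np.float64(0.32), np.float64(0.327), np.float64(0.39), np.float64(0.34), np.float64(0.338)]
[ 0.715  0.422 -0.531  1.801  0.252  0.987  0.768] [ 0.50102113 -0.22597122  0.25999423]
[np.float64(0.32), np.float64(0.327), np.float64(0.351), np.float64(0.311), np.float64(0.312)] [ 0.17 -0.07  1.48]
[np.float64(0.32), np.float64(0.326), np.float64(0.262), np.float64(0.262), np.float64(0.38)] [ 0.44 -0.06  1.34]
[np.float64(0.32), np.float64(0.325), np.float64(0.275), np.float64(0.306), np.float64(0.546)] [ 0.63 -0.11  1.12]
[np.float64(0.32), np.float64(0.323), np.float64(0.3), np.float64(0.404), np.float64(0.656)] [ 0.72 -0.17  0.85]
[np.float64(0.32), np.float64(0.321), np.float64(0.333), np.float64(0.488), np.float64(0.681)] [ 0.71 -0.22  0.6 ]
[np.float64(0.32), np.float64(0.321), np.float64(0.374), np.float64(0.539), np.float64(0.627)] [ 0.61 -0.24  0.38]
[[[75, 9, -21], [-
[... 250 characters left out ...]
8, -0.26]], [[500, -18, -330], [-0.18, 0.91, -0.28]], [[539, -32, -390], [-0.21, 1.03, -0.3]], [[572, -47, -453], [-0.23, 1.15, -0.32]], [[598, -63, -518], [-0.26, 1.26, -0.33]], [[618, -79, -584], [-0.28, 1.38, -0.34]]]
[[[13, -16, -67], [-0.01, 0.12, -0.01]], [[19, -31, -133], [-0.01, 0.24, -0.01]], [[19, -45, -198], [-0.01, 0.35, -0.01]], [[12, -57, -262], [-0.0, 0.47, -0.0]], [[0, -67, -324], [0.0, 0.58, 0.01]], [[-17, -76, -384], [0.02, 0.7, 0.03]], [[-40, -81, -440], [0.03, 0.81, 0.05]], [[-67, -85, -493], [0.06, 0.92, 0.08]], [[-97, -85, -542], [0.08, 1.02, 0.11]], [[-131, -83, -586], [0.11, 1.13, 0.15]], [[-168, -79, -626], [0.15, 1.23, 0.2]], [[-207, -71, -661], [0.19, 1.32, 0.25]]]
```

```bash
python3 - <<'E'
from h import *
S=cam("scene");D=cam("side");W=cam("wrist")
cv2.imwrite("pics/f_side.png",D["frame"][:,:,::-1])
print(tri([(S,(415,48)),(D,(165,88))]))
print(tri([(S,(422,5)),(D,(156,40))]))
print(tri([(S,(375,42)),(D,(110,88))]))
print(tri([(S,(408,215)),(D,(268,200))]), atz(S,(400,225),0),atz(D,(200,215),0),atz(D,(268,205),0))
E
python3 - <<'E'
import sys;sys.path.insert(0,'.')
import os;os.chdir('.')
from rows import *
from workcell import observe
s=observe();q=np.array(s["qpos"]);x0=np.array(s["position"]);R0=Ro.from_euler('xyz',s["tool_rot"])
tgt=np.array([.501,-.226,.26]);R=Ro.from_euler('xyz',[np.pi,0,2.257])
g=ik(tgt,R,np.array([.5,.3,-.1,1.7,.1,1.15,.9]));print(g.round(3),fk3(g,p)[0])
M=np.array([.45,-.15,-.1,1.3,.2,.9,.4])
L=lin(q,M,13)+lin(M,g,12)
for c in L[::2]:print(clear(c)[0][2:],np.round(clear(c)[1][-2],2))
x,R_=x0,R0
print(rows(L[:12],x0,R0))
x1,R1=fk3(L[11],p);print(rows(L[12:],x1,R1))
E
```

```text
(array([1.02124949, 0.13425393, 0.43531891]), [[-0.1, 0.4], [-0.1, -0.4]])
(array([1.03217829, 0.12887151, 0.56198798]), [[0.3, -1.9], [0.3, 1.9]])
(array([1.0425058 , 0.32548007, 0.45628957]), [[1.0, -4.3], [1.6, 5.5]])
(array([ 0.80330529, -0.07073064,  0.00826584]), [[-0.0, 0.0], [-0.0, -0.0]]) [ 0.75211795 -0.08696725  0.        ] [0.98111148 0.09738386 0.        ] [ 0.79369292 -0.04854831  0.        ]
[ 0.446  0.4   -0.173  1.799  0.083  0.95   0.925] [ 0.50100242 -0.22600161  0.2600059 ]
[np.float64(0.364), np.float64(0.323), np.float64(0.323)] [ 0.15 -0.08  1.48]
[np.float64(0.324), np.float64(0.31), np.float64(0.337)] [ 0.26 -0.09  1.42]
[np.float64(0.304), np.float64(0.303), np.float64(0.392)] [ 0.36 -0.12  1.33]
[np.float64(0.305), np.float64(0.305), np.float64(0.46)] [ 0.43 -0.16  1.23]
[np.float64(0.315), np.float64(0.324), np.float64(0.523)] [ 0.48 -0.21  1.12]
[np.float64(0.325), np.float64(0.356), np.float64(0.572)] [ 0.5  -0.25  1.  ]
[np.float64(0.333), np.float64(0.393), np.float64(0.602)] [ 0.5  -0.29  0.88]
[np.float64(0.333), np.float64(0.434), np.float64(0.632)]
[... 711 characters left out ...]
 -327], [-0.04, 0.98, -0.39]], [[388, -131, -384], [-0.04, 1.1, -0.42]], [[402, -153, -443], [-0.04, 1.23, -0.44]], [[409, -175, -502], [-0.03, 1.36, -0.45]], [[411, -194, -562], [-0.03, 1.49, -0.45]]]
[[[-5, -17, -59], [0.03, 0.12, -0.01]], [[20, -23, -115], [0.04, 0.22, 0.01]], [[40, -26, -171], [0.05, 0.32, 0.05]], [[55, -27, -228], [0.06, 0.42, 0.08]], [[66, -26, -284], [0.07, 0.52, 0.12]], [[71, -23, -341], [0.09, 0.61, 0.16]], [[73, -19, -396], [0.11, 0.71, 0.2]], [[70, -12, -449], [0.12, 0.8, 0.25]], [[63, -4, -501], [0.15, 0.89, 0.3]], [[52, 6, -551], [0.17, 0.97, 0.35]], [[37, 17, -598], [0.19, 1.06, 0.41]], [[19, 30, -642], [0.22, 1.14, 0.47]], [[-2, 43, -683], [0.25, 1.22, 0.53]]]
```

View pics/f_side.png

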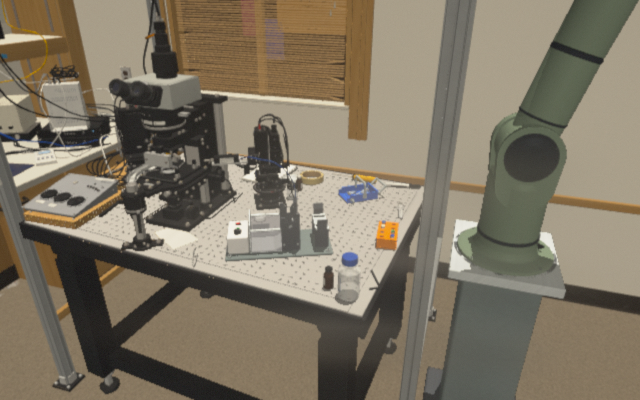

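>>> move_arm([
  [[60, -1, -22], [-0.01, 0.12, -0.06]],
  [[116, -7, -52], [-0.02, 0.24, -0.12]],
  [[170, -16, -87], [-0.02, 0.36, -0.17]],
  [[220, -29, -127], [-0.03, 0.48, -0.22]],
  [[265, -46, -170], [-0.03, 0.6, -0.27]],
  [[306, -65, -218], [-0.04, 0.72, -0.32]],
  [[340, -86, -270], [-0.04, 0.85, -0.36]],
  [[367, -108, -324], [-0.04, 0.98, -0.39]],
  [[388, -131, -380], [-0.04, 1.1, -0.42]],
  [[402, -153, -438], [-0.04, 1.23, -0.44]],
  [[409, -175, -497], [-0.03, 1.36, -0.45]],
  [[411, -194, -557], [-0.03, 1.49, -0.45]],
])

```text
clock: 9.6
position: [0.503, -0.2609, 0.9654]
tool_rot: [1.983, 0.553, 1.297]
force: [0.6, -0.8, -0.3]
grip_width: 0.0852
```

```bash
python3 fit3.py | tail -2;python3 - <<'E'
from rows import *
from workcell import observe
s=observe();q=np.array(s["qpos"]);x0=np.array(s["position"]);R0=Ro.from_euler('xyz',s["tool_rot"])
tgt=np.array([.501,-.226,.26]);R=Ro.from_euler('xyz',[np.pi,0,2.257])
g=ik(tgt,R,np.array([.5,.3,-.1,1.7,.1,1.15,.9]));print(g.round(3),fk3(g,p)[0])
L=lin(q,g,11)
for c in L[::2]:print(clear(c)[0][2:],np.round(clear(c)[1][-2],2))
r=rows(L,x0,R0);print(r)
t=(R*R0.inv()).as_rotvec();print((tgt-x0)*1000,t)
E
```

```text
[-0.142 -0.181  0.265  1.17   0.455  0.982  0.239] [ 0.503 -0.261  0.965] [1.983 0.553 1.297] [ 0.6 -0.8 -0.3] 9.6
[[0.001, 0.0, 0.335], [-0.095, -0.042, 0.832], [0.251, -0.124, 1.069], [0.5, -0.26, 0.966]]
[ 0.447  0.394 -0.173  1.794  0.081  0.96   0.927] [ 0.50100207 -0.22600139  0.26000548]
[np.float64(0.333), np.float64(0.373), np.float64(0.592)] [ 0.54 -0.25  0.9 ]
[np.float64(0.317), np.float64(0.405), np.float64(0.618)] [ 0.59 -0.25  0.77]
[np.float64(0.312), np.float64(0.452), np.float64(0.631)] [ 0.61 -0.25  0.63]
[np.float64(0.316), np.float64(0.497), np.float64(0.626)] [ 0.6  -0.25  0.49]
[np.float64(0.329), np.float64(0.531), np.float64(0.598)] [ 0.56 -0.24  0.37]
[np.float64(0.358), np.float64(0.551), np.float64(0.551)] [ 0.5  -0.23  0.26]
[[[34, 9, -61], [-0.03, 0.13, 0.03]], [[63, 13, -126], [-0.04, 0.26, 0.06]], [[85, 15, -194], [-0.05, 0.38, 0.1]], [[99, 14, -264], [-0.05, 0.51, 0.14]], [[105, 13, -334], [-0.03, 0.63, 0.18]], [[104, 12, -403], [-0.01, 0.74, 0.22]], [[95, 12, -471], [0.02, 0.85, 0.27]], [[79, 13, -536], [0.07, 0.96, 0.33]], [[57, 17, -597], [0.12, 1.05, 0.39]], [[29, 24, -654], [0.18, 1.14, 0.45]], [[-2, 35, -705], [0.25, 1.21, 0.52]]]
[  -2.014427     34.8746099  -705.44516046] [0.24983233 1.21399104 0.51595749]
```

>>> move_arm([
  [[30, 5, -55], [-0.03, 0.13, 0.03]],
  [[50, 8, -114], [-0.04, 0.25, 0.06]],
  [[62, 10, -174], [-0.05, 0.37, 0.1]],
  [[68, 10, -235], [-0.05, 0.48, 0.14]],
  [[70, 12, -296], [-0.04, 0.59, 0.17]],
  [[70, 12, -357], [-0.02, 0.69, 0.2]],
  [[66, 12, -418], [0.01, 0.79, 0.25]],
  [[58, 13, -478], [0.05, 0.88, 0.3]],
  [[48, 16, -538], [0.09, 0.97, 0.35]],
  [[36, 20, -596], [0.14, 1.05, 0.4]],
  [[18, 27, -652], [0.19, 1.13, 0.46]],
  [[-2, 35, -705], [0.25, 1.214, 0.516]],
])

```text
clock: 11.1
position: [0.4988, -0.225, 0.2611]
tool_rot: [3.14, 0.001, 2.258]
force: [0.6, -0.3, -1.1]
grip_width: 0.0854
```

```bash
python3 - <<'E'
from h import *
s=observe();print(np.round(s["qpos"],3),np.round(s["position"],4),np.round(s["tool_rot"],4),s["clock"])
W=cam("wrist");cv2.imwrite("pics/g1.png",W["frame"][:,:,::-1])
P=[.5013,-.2259,.6866]
m=lambda *a:np.array(a)/1000
for l in [m(0,0,68),m(-85,0,46),m(50,57,12),m(50,-57,12)]: print(proj(W,place(P,l)))
E
```

```text
[ 0.076  0.408  0.322  1.816 -0.158  0.94   1.155] [ 0.4988 -0.225   0.2611] [3.1396e+00 1.2000e-03 2.2584e+00] 11.1
[[320.83827568 182.53118724]]
[[245.94934005 177.77623589]]
[[362.58735655 124.53165476]]
[[358.71803643 214.49666907]]
```

View pics/g1.png

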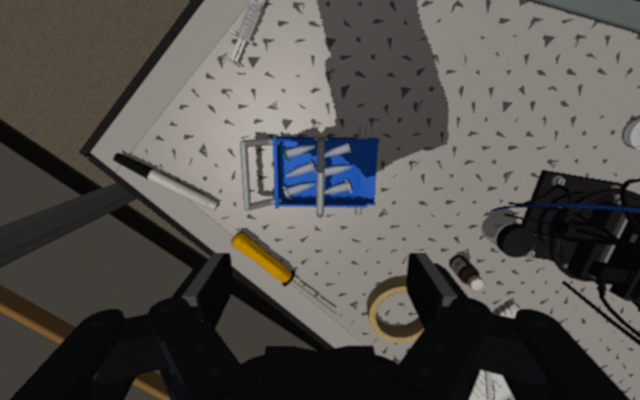

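```bash
python3 - <<'E'
from h import *
W=cam("wrist");crop(W,230,115,400,230,4.6,"g2.png")
E
```

```text
(no output)
```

View pics/g2.png

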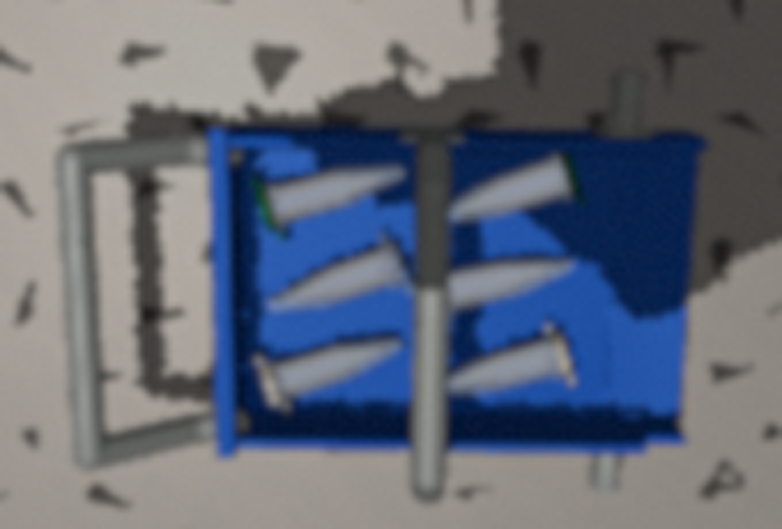

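```bash
python3 - <<'E'
from h import *
W=cam("wrist");m=lambda *a:np.array(a)/1000
c=lambda x,y:(230+(x+.5)/4.6-.5,115+(y+.5)/4.6-.5)
o=[(W,c(628,72),m(50,57,12)),(W,c(604,488),m(50,-57,12)),(W,c(72,150),m(-85,39,46)),(W,c(90,460),m(-85,-39,46)),(W,c(215,128),m(-54,41,30)),(W,c(222,452),m(-54,-41,30))]
p,r=fit(o,[.5,-.226,.69]);print(p,r.tolist())
print(proj(W,place(p,[m(0,37,68),m(0,-37,68)])),c(431,150),c(428,490))
s=observe();print(s['position'],s['clock'])
b=place(p,m(0,0,68))[0];print(b,(b-s['position'])*1000, p[2]+np.pi/2-s['tool_rot'][2])
E
```

```text
[ 0.50371967 -0.22871884  0.66863573] [[-0.6, 0.2], [-0.9, -0.5], [0.8, 0.1], [0.5, -0.3], [-0.1, 1.8], [0.1, -1.1]]
[[323.7618028  153.49376285]
 [322.28777922 220.71988692]] (323.304347826087, 147.2173913043478) (322.6521739130435, 221.1304347826087)
[ 0.49896535 -0.22623727  0.26175622] 11.25
[ 0.50371967 -0.22871884  0.068     ] [   4.75432317   -2.48156651 -193.75621574] -0.016059436116503623
```

>>> move_arm([
  [[4, -2, -50], [0, 0, -0.01]],
  [[4, -2, -100], [0, 0, -0.012]],
  [[4, -2, -145], [0, 0, -0.012]],
  [[4, -2, -175], [0, 0, -0.012]],
  [[4, -2, -187], [0, 0, -0.012]],
  [[4, -2, -187], [0, 0, -0.012]],
], jaw=45, grip_force=60)

```text
clock: 12.0
position: [0.5042, -0.2294, 0.0777]
tool_rot: [3.138, 0.008, 2.243]
force: [0.6, -0.3, 1.3]
grip_width: 0.0454
```

```bash
python3 - <<'E'
from h import *
W=cam("wrist");cv2.imwrite("pics/g3.png",W["frame"][:,:,::-1]);s=observe();print(s['position'],s['tool_rot'],s['clock'],s['grip_width'],s['force'])
E
```

```text
[ 0.50426844 -0.2296507   0.07816082] [3.13718133 0.00850109 2.24265283] 12.05 0.044817897855047084 [ 0.17713454 -0.39822474  0.23330007]
```

View pics/g3.png

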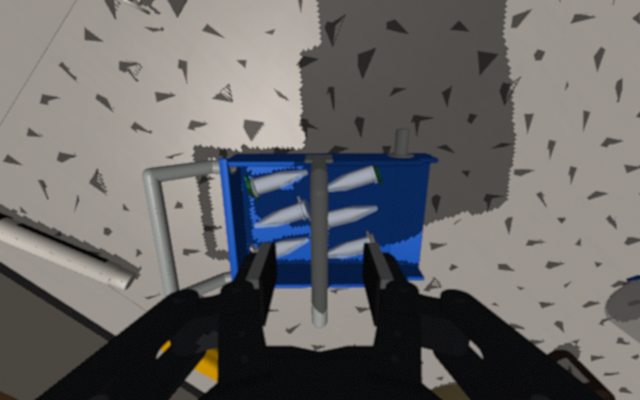

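```bash
python3 - <<'E'
from h import *
W=cam("wrist");s=observe();x=s['position']
print(proj(W,[x+[0,0,-.006],x+[0,0,-.0101]]))
pz=[.5037,-.2287,.67]
print(proj(W,place(pz,np.array([[0,37,68],[0,0,68],[0,-37,68]])/1000)))
E
```

```text
[[320.85195497 275.3402939 ]
 [320.76224954 270.68939684]]
[[321.65063622 194.96717335]
 [321.31142486 268.49078326]
 [321.02147422 331.33719825]]
```

>>> move_arm([
  [[0, 2, -5], [0, 0, 0]],
  [[0, 2, -5], [0, 0, 0]],
  [[0, 2, -5], [0, 0, 0]],
  [[0, 2, -5], [0, 0, 0]],
  [[0, 2, -5], [0, 0, 0]],
], jaw=0, grip_force=60)

```text
clock: 12.72
position: [0.5031, -0.2275, 0.0717]
tool_rot: [3.138, 0.006, 2.242]
force: [-0.8, 2.2, 5.6]
grip_width: 0.0059
```

>>> move_arm([
  [[0, 0, 3], [0, 0, 0]],
  [[0, 0, 10], [0, 0, 0]],
  [[0, 0, 22], [0, 0, 0]],
  [[0, 0, 35], [0, 0, 0]],
  [[0, 0, 45], [0, 0, 0]],
  [[0, 0, 50], [0, 0, 0]],
])

```text
clock: 13.48
position: [0.5032, -0.2276, 0.1225]
tool_rot: [3.138, 0.007, 2.242]
force: [-0.1, 1.0, -3.8]
grip_width: 0.0058
```

```bash
python3 - <<'E'
from h import *
W=cam("wrist");cv2.imwrite("pics/g4.png",W["frame"][:,:,::-1]);s=observe();print(s['position'],s['tool_rot'],s['clock'],s['grip_width'],s['force'],np.round(s['qpos'],2))
D=cam("side");crop(D,300,140,430,230,6,"g5.png")
E
```

```text
[ 0.5033225  -0.22769285  0.12265808] [3.13781656 0.00699341 2.24223975] 13.525 0.005712244165884389 [ 0.08836189 -0.78318406 -2.83806729] [ 0.13  0.61  0.26  1.92 -0.24  0.64  1.21]
```

View pics/g4.png

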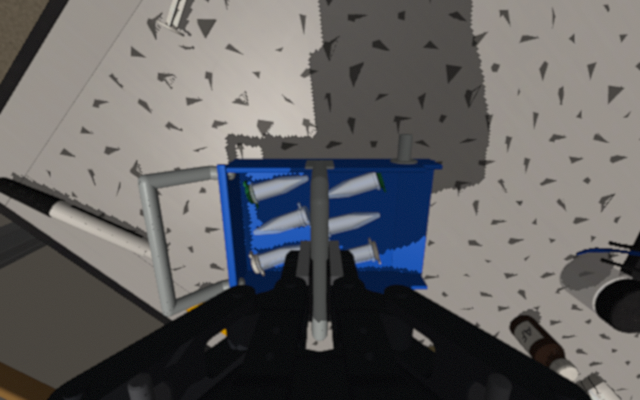

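View pics/g5.png

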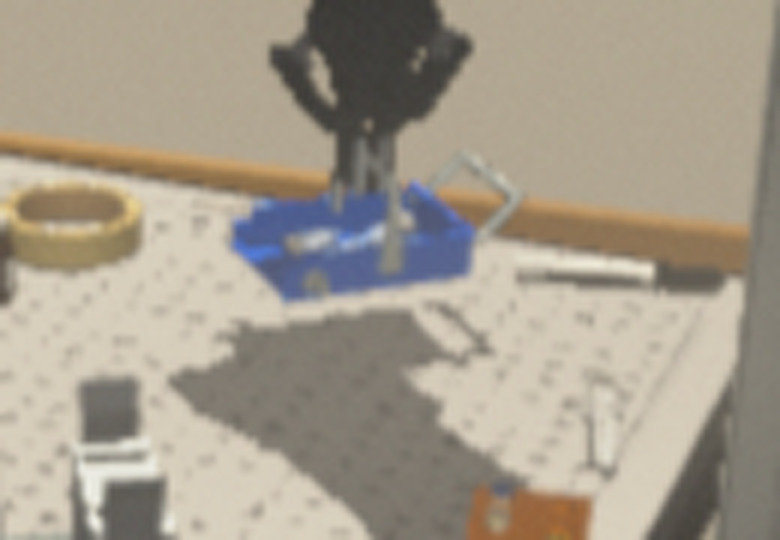

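>>> move_arm([
  [[2, 5, 20], [0, 0, 0]],
  [[8, 20, 55], [0, 0, -0.02]],
  [[20, 45, 90], [0, 0, -0.05]],
  [[35, 80, 120], [0, 0, -0.08]],
  [[52, 120, 140], [0, 0, -0.12]],
  [[70, 160, 147], [0, 0, -0.16]],
  [[86, 198, 147], [0, 0, -0.19]],
  [[98, 228, 147], [0, 0, -0.22]],
  [[105, 244, 147], [0, 0, -0.221]],
  [[107, 248, 147], [0, 0, -0.221]],
  [[107, 248, 147], [0, 0, -0.221]],
])

```text
clock: 14.95
position: [0.6098, 0.0192, 0.2685]
tool_rot: [3.139, 0.006, 2.02]
force: [0.0, 0.1, -3.7]
grip_width: 0.0056
```

```bash
python3 - <<'E'
from h import *
W=cam("wrist");cv2.imwrite("pics/i1.png",W["frame"][:,:,::-1]);s=observe();print(s['position'],s['tool_rot'],s['clock'],s['grip_width'],s['force'],np.round(s['qpos'],2))
crop(W,120,100,460,330,2.3,"i2.png");crop(W,240,0,470,140,3.4,"i3.png")
m=lambda *a:np.array(a)/1000
F=[.6214,.1757,.4504]
print(proj(W,place(F,[m(0,45,132),m(0,-45,132),m(-112,45,76),m(-112,-45,76),m(117,47,100),m(117,-47,100)])).round(0).tolist())
E
```

```text
[0.60972992 0.0189571  0.2685734 ] [3.13880083 0.00646928 2.01994294] 15.0 0.0056722738521340806 [-0.17732791 -0.19344716 -3.23382423] [-0.38  0.51  0.37  1.65 -0.2   1.02  0.5 ]
[[432.0, -52.0], [419.0, 85.0], [281.0, -20.0], [285.0, 89.0], [563.0, -35.0], [537.0, 89.0]]
```

View pics/i1.png

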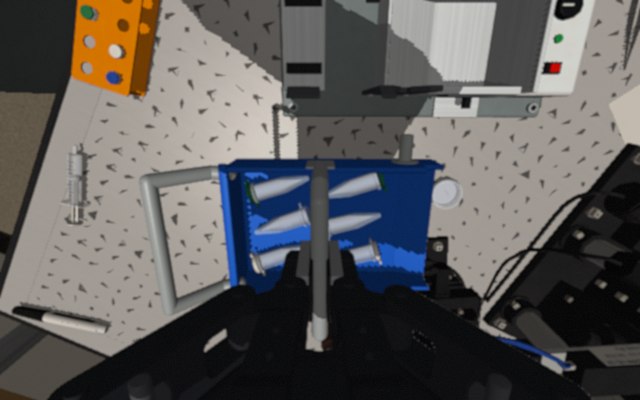

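>>> move_arm([
  [[-5, 9, 15], [0, 0, 0]],
  [[-13, 26, 35], [0, 0, 0]],
  [[-22, 45, 55], [0, 0, 0]],
  [[-26, 54, 64], [0, 0, 0]],
  [[-26, 54, 65], [0, 0, 0]],
  [[-26, 54, 65], [0, 0, 0]],
])

```text
clock: 15.75
position: [0.584, 0.0736, 0.3331]
tool_rot: [3.139, 0.006, 2.02]
force: [0.3, 0.0, -3.7]
grip_width: 0.0057
```

```bash
python3 - <<'E'
from h import *
W=cam("wrist");cv2.imwrite("pics/i4.png",W["frame"][:,:,::-1]);s=observe();print(s['position'],s['tool_rot'],s['clock'],s['force'])
np.savez("w4.npz",T=W["T"],pos=s['position'],rot=s['tool_rot'],k=[W[k] for k in("fx","fy","cx","cy")])
crop(W,130,150,450,320,2.5,"i5.png");crop(W,250,0,600,150,2.28,"i6.png")
E
```

```text
[0.58394512 0.07353824 0.33295506] [3.13947015 0.00625927 2.02019418] 15.8 [ 0.15202954  0.0781506  -3.88849753]
```

View pics/i4.png

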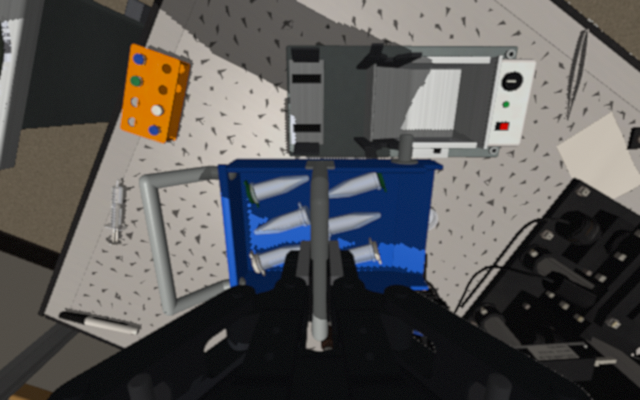

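View pics/i5.png

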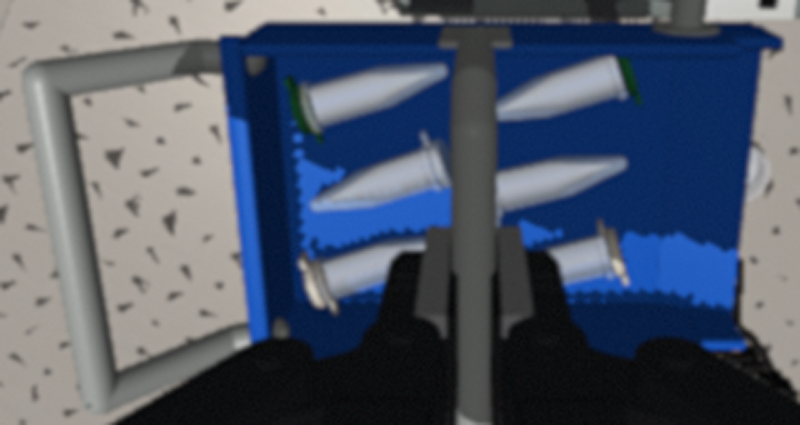

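View pics/i6.png

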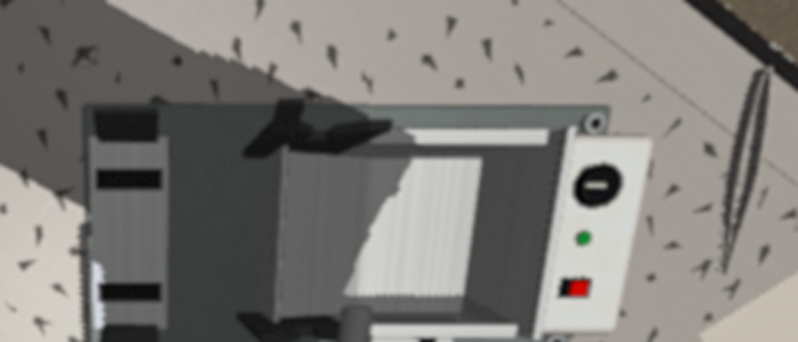

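```bash
cat > rel.py <<'E'
from h import *
z=np.load("w4.npz");k=z["k"];W=dict(fx=k[0],fy=k[1],cx=k[2],cy=k[3],T=z["T"])
m=lambda *a:np.array(a)/1000
a=lambda x,y:(250+(x+.5)/2.28-.5,(y+.5)/2.28-.5)
b=lambda x,y:(130+(x+.5)/2.5-.5,150+(y+.5)/2.5-.5)
o=[(W,a(85,105),m(-122,75,5)),(W,a(608,107),m(190,75,5)),(W,(287.5,157),m(-122,-75,5)),
(W,a(287,149),m(-11,45,68)),(W,a(279,319),m(-11,-45,68)),
(W,a(576,128),m(117,47,100)),(W,a(540,335),m(117,-47,100)),(W,a(165,138),m(-72,45,76)),(W,a(92,138),m(-112,45,76))]
p,r=fit(o,[.62,.176,.45]);print("feeder",p.round(4));print(r.tolist())
pf=p
zt=z["pos"][2]-.0717
o=[(W,b(37,70),m(-85,39.5,46)),(W,b(97,400),m(-85,-39.5,46)),(W,b(222,38),m(-54,41,30)),(W,a(357,308),m(50,57,12)),(W,b(475,200),m(0,10,68))]
P=z["pos"]
fun=lambda q:np.concatenate([proj(f,place([q[0],q[1],q[2],zt],l))[0]-px for f,px,l in o[:4]])
rr=least_squares(fun,[P[0],P[1],.45]);print("tray",rr.x.round(4),zt,fun(rr.x).reshape(-1,2).round(1).tolist())
print(proj(W,place([*rr.x,zt],m(0,0,68))),b(475,268))
pt=rr.x
for F in (pf,np.array([.6214,.1757,.4504])):
  tgt=place(F,m(-50,0,76))[0];print("shift",(tgt-[pt[0],pt[1],zt])*1000,"turn",F[2]-pt[2])
print(pt-[P[0],P[1],z["rot"][2]-np.pi/2])
for l in [m(0,45,132),m(0,-45,132),m(0,45,117),m(0,-45,117)]:print(proj(W,place(pf,l)))
E
python3 rel.py
```

```text
feeder [0.6201 0.1769 0.4432]
[[-0.9, -1.8], [1.9, -0.9], [1.3, -1.3], [0.6, -2.2], [-0.5, 1.0], [-0.9, 1.9], [-0.5, -0.4], [2.1, 1.3], [-0.8, 1.0]]
tray [0.5817 0.0758 0.4411] 0.26125506041473817 [[0.6, -2.4], [-0.1, 1.6], [0.3, 1.4], [-0.9, -0.4]]
[[318.72364213 271.63812432]] (319.7, 256.9)
shift [  -6.78520913   79.65645978 -185.25506041] turn 0.0020638851610657594
shift [  -5.28552096   78.11535822 -185.25506041] turn 0.009281849815151622
[-0.00227325  0.00228012 -0.0082797 ]
[[399.76158145  54.23415654]]
[[392.28259386 147.74993022]]
[[395.9233876   56.58374827]]
[[389.08306797 145.86930209]]
```

>>> move_arm([
  [[-1, 12, 0], [0, 0, 0]],
  [[-3, 34, -10], [0, 0, 0]],
  [[-5, 56, -30], [0, 0, 0]],
  [[-6, 72, -60], [0, 0, 0]],
  [[-6, 79, -90], [0, 0, 0.004]],
  [[-6, 79, -115], [0, 0, 0.004]],
  [[-6, 79, -128], [0, 0, 0.004]],
  [[-6, 79, -128], [0, 0, 0.004]],
  [[-6, 79, -128], [0, 0, 0.004]],
])

```text
clock: 16.92
position: [0.5784, 0.1537, 0.2063]
tool_rot: [3.137, 0.006, 2.025]
force: [-0.4, -0.3, -2.6]
grip_width: 0.0058
```

```bash
python3 - <<'E'
from h import *
s=observe();print(s['position'],s['tool_rot'],s['clock'],s['force'])
W=cam("wrist");cv2.imwrite("pics/j1.png",W["frame"][:,:,::-1])
S=cam("scene");crop(S,255,110,365,230,6.5,"j2.png")
D=cam("side");crop(D,215,140,345,265,6,"j3.png")
E
```

```text
[0.57838909 0.15369297 0.20633537] [3.13730773 0.00611583 2.0251476 ] 16.925 [-0.3875125  -0.34058767 -2.58428018]
```

View pics/j1.png

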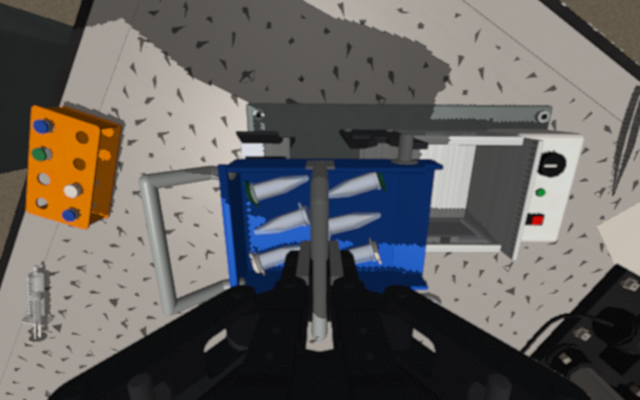

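View pics/j2.png

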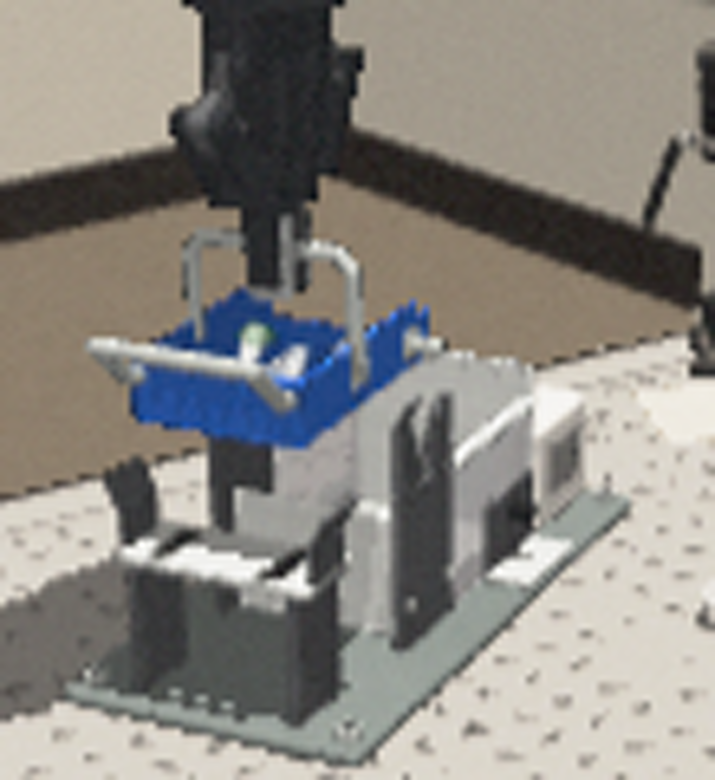

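View pics/j3.png

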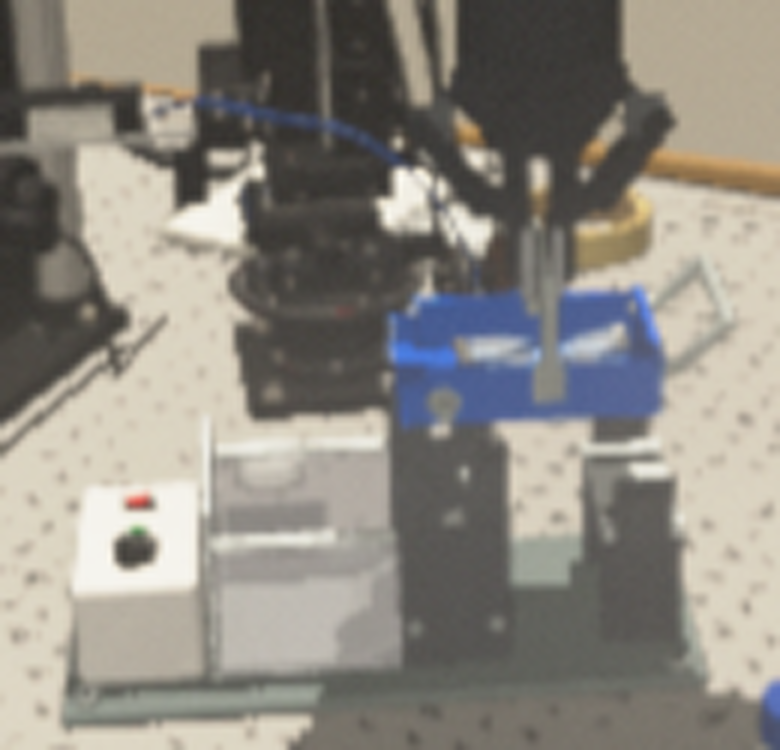

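```bash
python3 - <<'E'
from h import *
s=observe();W=cam("wrist");print(s['clock'])
crop(W,230,95,470,275,3.3,"j4.png");crop(W,410,95,600,275,4,"j5.png")
np.savez("w5.npz",T=W["T"],pos=s['position'],rot=s['tool_rot'],k=[W[k] for k in("fx","fy","cx","cy")])
m=lambda *a:np.array(a)/1000
for F in ([.6201,.1769,.4432],[.6214,.1757,.4504]):
  print(proj(W,place(F,[m(-122,75,5),m(190,75,5),m(190,-75,5),m(117,47,100),m(117,-47,100),m(0,45,117),m(-112,45,76)])).round(1).tolist())
E
```

```text
17.075
[[246.4, 101.4], [553.3, 105.0], [521.6, 239.4], [542.3, 143.7], [515.8, 257.0], [390.1, 148.0], [241.3, 139.5]]
[[246.7, 104.1], [553.4, 105.3], [522.5, 239.6], [542.5, 144.8], [516.8, 257.9], [390.4, 150.4], [241.9, 142.6]]
```

View pics/j4.png

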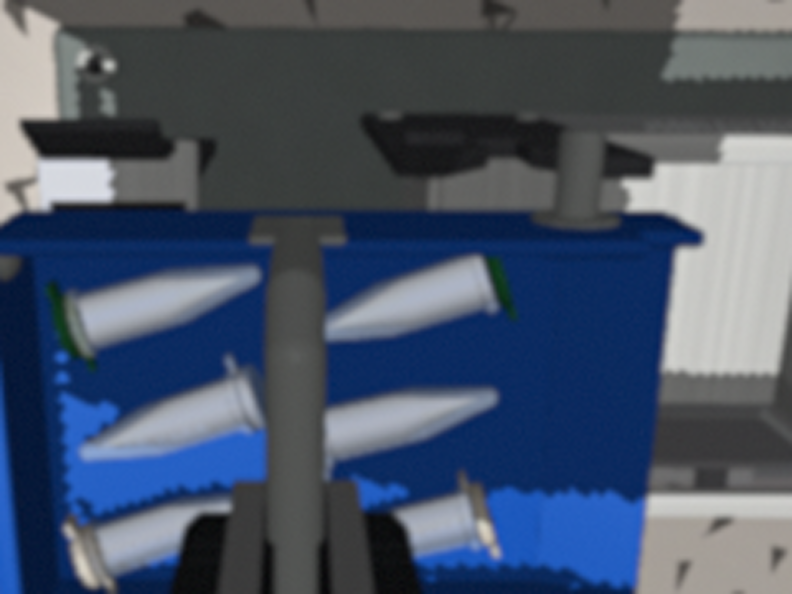

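View pics/j5.png

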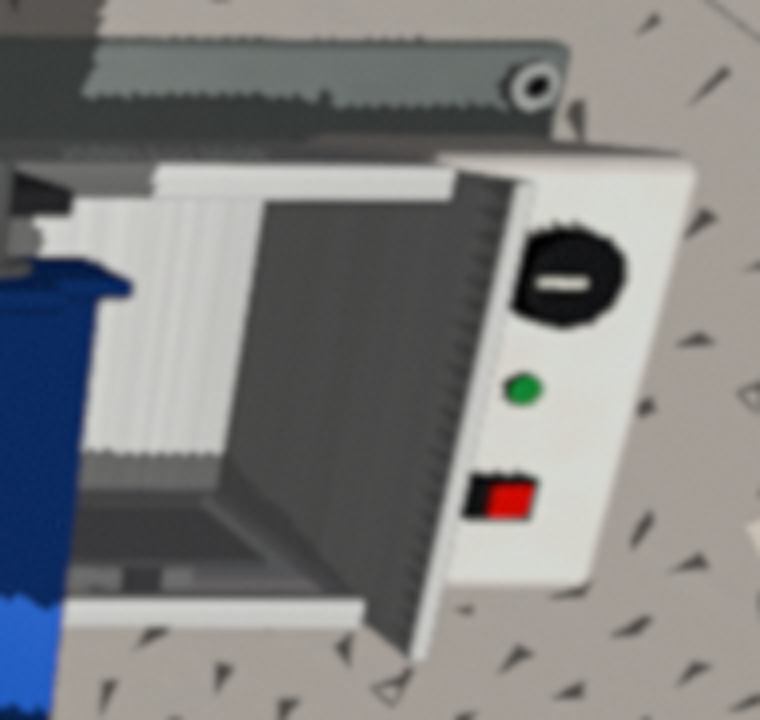

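>>> move_arm([
  [[-0.5, -1.5, -6], [0, 0, 0]],
  [[-0.5, -1.5, -14], [0, 0, 0]],
  [[-0.5, -1.5, -22], [0, 0, 0]],
  [[-0.5, -1.5, -30], [0, 0, 0]],
  [[-0.5, -1.5, -36], [0, 0, 0]],
  [[-0.5, -1.5, -40], [0, 0, 0]],
  [[-0.5, -1.5, -40], [0, 0, 0]],
])

```text
clock: 18.0
position: [0.5774, 0.1519, 0.1653]
tool_rot: [3.139, 0.006, 2.025]
force: [0.4, -0.1, -2.4]
grip_width: 0.0059
```

```bash
python3 - <<'E'
from h import *
s=observe();print(s['position'],s['tool_rot'],s['clock'],s['force'],s['moment'])
W=cam("wrist");cv2.imwrite("pics/k1.png",W["frame"][:,:,::-1])
S=cam("scene");crop(S,255,130,365,230,6.5,"k2.png")
D=cam("side");crop(D,215,160,345,265,6,"k3.png")
E
```

```text
[0.57744283 0.15187439 0.16533042] [3.13877513 0.00608127 2.02519074] 18.0 [ 0.43975388 -0.09687436 -2.42089495] [-0.06437927 -0.04710929 -0.07269174]
```

View pics/k2.png

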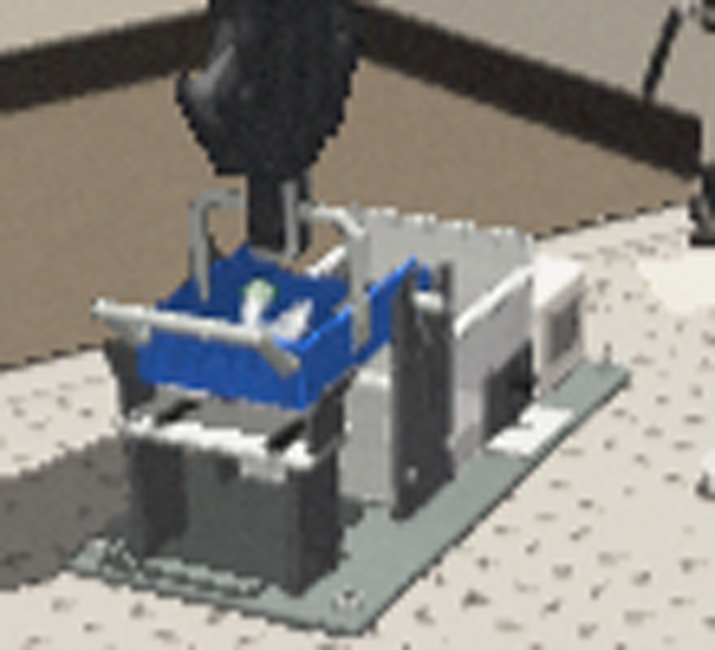

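View pics/k3.png

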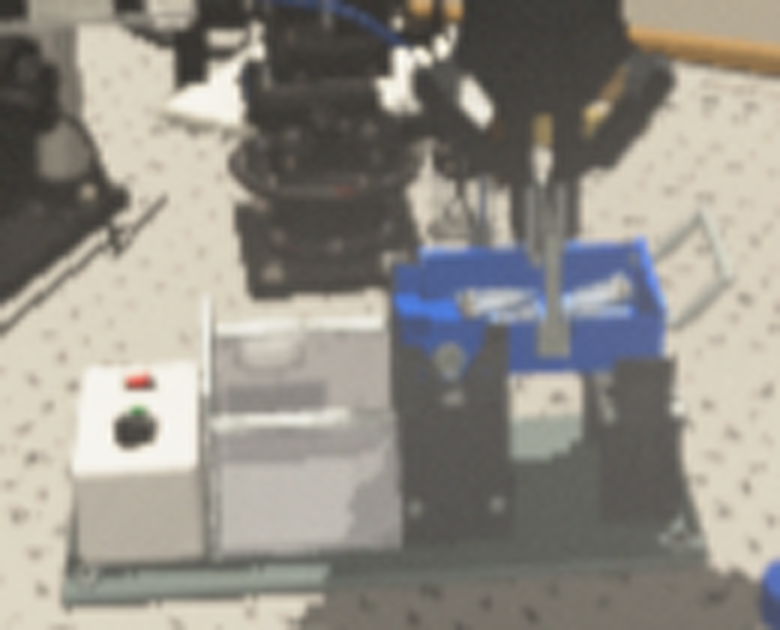

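View pics/k1.png

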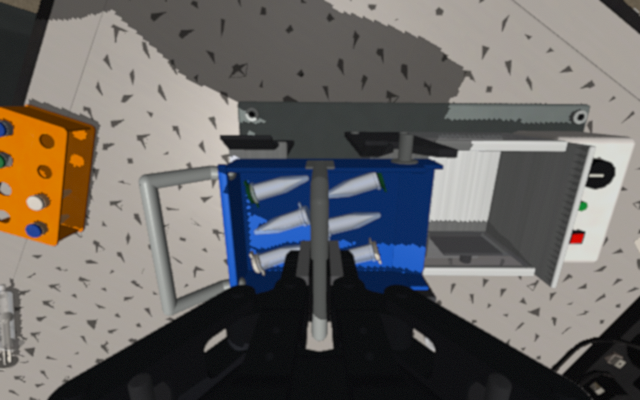

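>>> move_arm([
  [[0, 0, -4], [0, 0, 0]],
  [[0, 0, -8], [0, 0, 0]],
  [[0, 0, -11], [0, 0, 0]],
  [[0, 0, -14], [0, 0, 0]],
  [[0, 0, -14], [0, 0, 0]],
])

```text
clock: 18.77
position: [0.5728, 0.1492, 0.1534]
tool_rot: [-3.134, 0.004, 2.024]
force: [-54.7, -17.9, 73.8]
grip_width: 0.0059
```

>>> move_arm([
  [[-4, -2, 6], [0, 0, 0]],
  [[-4, -2, 10], [0, 0, 0]],
])

```text
clock: 19.02
position: [0.5735, 0.1499, 0.1618]
tool_rot: [3.138, 0.006, 2.025]
force: [-0.1, 0.8, -3.2]
grip_width: 0.006
```

```bash
python3 - <<'E'
from h import *
s=observe();print(s['position'],s['tool_rot'],s['clock'],s['force'],s['moment'])
W=cam("wrist");cv2.imwrite("pics/l1.png",W["frame"][:,:,::-1])
S=cam("scene");crop(S,255,130,365,230,6.5,"l2.png")
D=cam("side");crop(D,255,190,345,250,8.5,"l3.png")
E
```

```text
[0.57353561 0.14989245 0.16184454] [3.13795916 0.00605805 2.02508573] 19.025 [-0.12662775  0.81548365 -3.24972423] [ 0.05949167 -0.00177433  0.02275679]
```

View pics/l2.png

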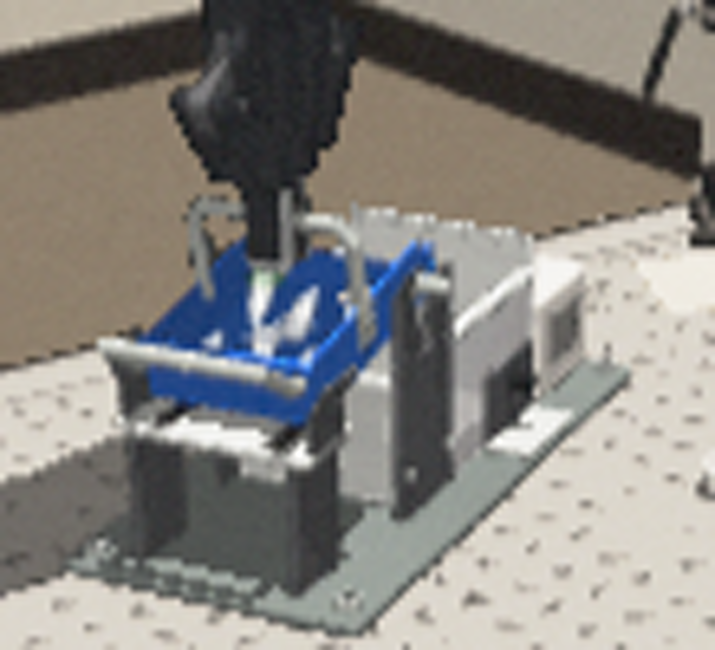

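View pics/l3.png

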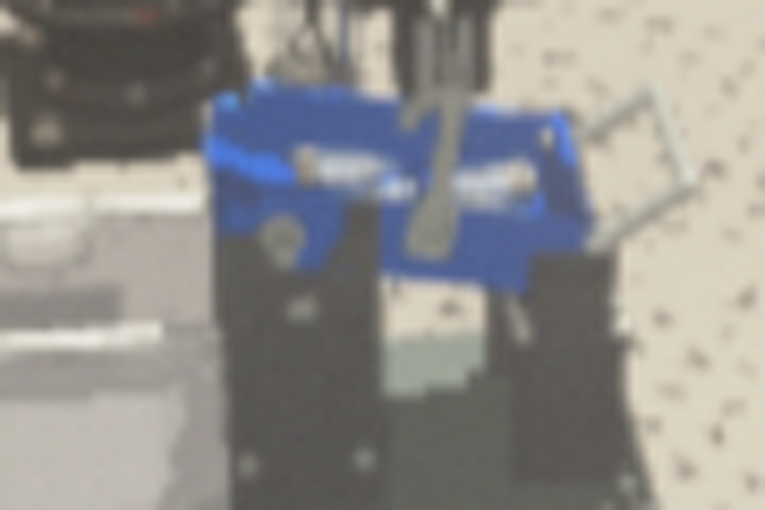

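View pics/l1.png

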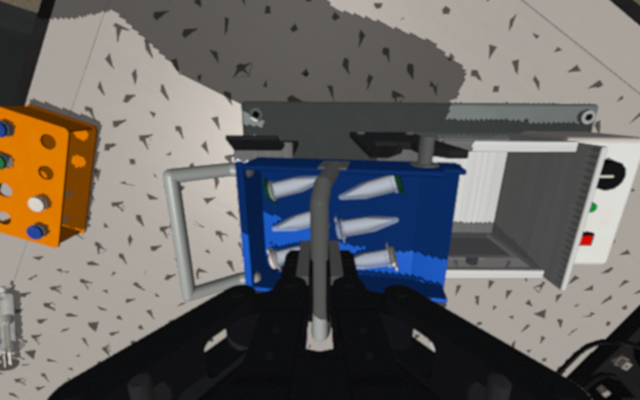

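```bash
cat > tilt.py <<'E'
from h import *
m=lambda *a:np.array(a)/1000
def tfit(W,pos,obs):
    def pts(q,L):
        R=Ro.from_euler('zyx',[q[0],q[1],0]);L=np.atleast_2d(L)
        B=np.array(pos)+[0,0,-.0037]+Ro.from_euler('z',q[0]).apply([q[2],q[3],0])
        return B+R.apply(L-m(0,0,68))
    fun=lambda q:np.r_[np.concatenate([proj(W,pts(q,l))[0]-px for px,l in obs]),300*(q[2])]
    r=least_squares(fun,[.45,-.1,0,.003],loss='soft_l1');return r.x,fun(r.x).round(1),pts
E
python3 - <<'E'
from tilt import *
s=observe();W=cam("wrist");crop(W,150,110,490,310,2.3,"l4.png")
obs=[((167,174),m(-85,39.5,46)),((189,299),m(-85,-39.5,46)),((427,135),m(50,57,12)),((238,162),m(-54,41,30))]
q,r,pts=tfit(W,s['position'],obs);print(q,r.tolist())
P=pts(q,m(50,0,12))[0];print("pins",P)
for F in ([.6201,.1769,.4432],[.6214,.1757,.4504]):
  d=P-[F[0],F[1],.088];c,sn=np.cos(F[2]),np.sin(F[2]);print("pin in feeder mm",d[0]*c*1e3+d[1]*sn*1e3,-d[0]*sn*1e3+d[1]*c*1e3,d[2]*1e3)
D=cam("side")
for F in ([.6201,.1769,.4432],[.6214,.1757,.4504]): print(proj(D,place(F,[m(0,50,84),m(0,50,88),m(0,50,117),m(0,57,110)])).round(1).tolist())
print(proj(D,pts(q,m(50,57,12))))
E
```

```text
[ 0.45628799 -0.1518905   0.00197389  0.00649395] [4.4, -5.7, -2.3, 1.8, -2.5, -0.6, 0.9, 0.9, 0.6]
pins [0.62555869 0.17886811 0.10922629]
pin in feeder mm 5.775279956501525 -0.5629068112626643 21.226292035685574
pin in feeder mm 5.1231132243020046 1.0417771573181251 21.226292035685574
[[290.1, 228.3], [290.1, 227.1], [289.8, 218.1], [290.0, 221.5]]
[[289.9, 228.0], [289.9, 226.8], [289.7, 217.9], [289.9, 221.2]]
[[288.1812697  222.89105343]]
```

View pics/l4.png

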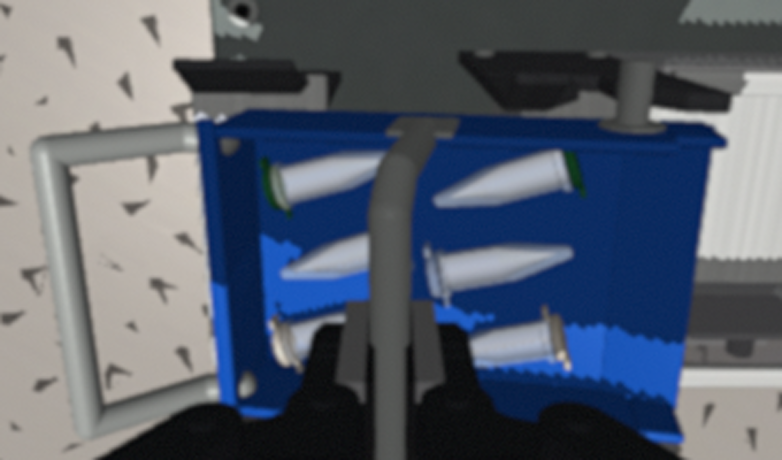

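```bash
python3 - <<'E'
import cv2,numpy as np
im=cv2.imread("pics/side0.png")[190:240,265:325]
cv2.imwrite("pics/n1.png",cv2.resize(im,None,fx=12,fy=12,interpolation=cv2.INTER_CUBIC))
im=cv2.imread("pics/scene0.png")[155:220,275:335]
cv2.imwrite("pics/n2.png",cv2.resize(im,None,fx=9,fy=9,interpolation=cv2.INTER_CUBIC))
E
```

```text
(no output)
```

View pics/n1.png

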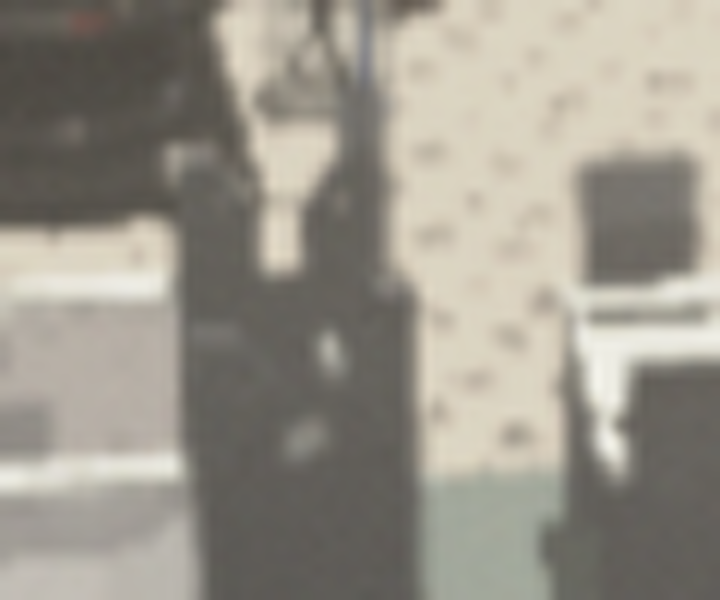

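View pics/n2.png

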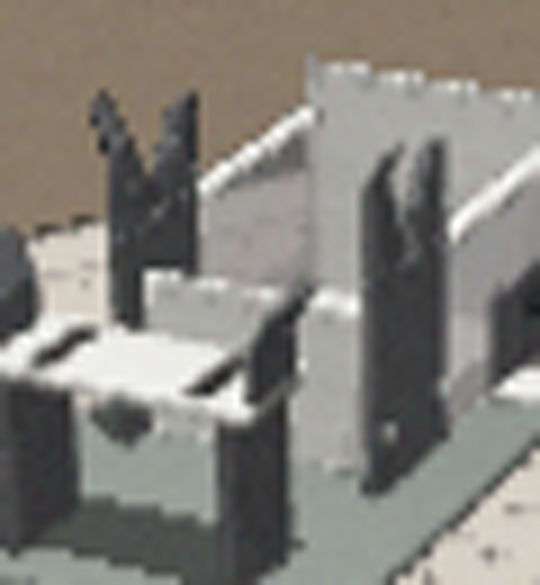

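>>> move_arm([
  [[1, 0, 10], [-0.03, 0.06, 0]],
  [[2, 0, 18], [-0.05, 0.1, 0]],
  [[2, 0, 20], [-0.065, 0.135, 0]],
  [[2, 0, 20], [-0.065, 0.135, 0]],
  [[2, 0, 20], [-0.065, 0.135, 0]],
])

```text
clock: 19.9
position: [0.5753, 0.1498, 0.1812]
tool_rot: [-2.995, 0.005, 2.026]
force: [0.1, -1.2, -3.6]
grip_width: 0.006
```

```bash
python3 - <<'E'
from tilt import *
s=observe();W=cam("wrist");crop(W,150,110,490,310,2.3,"o1.png");D=cam("side");crop(D,255,180,345,240,8.5,"o2.png")
print(s['position'],s['tool_rot'],s['clock'],s['force'])
np.savez("w6.npz",T=W["T"],pos=s['position'],rot=s['tool_rot'],k=[W[k] for k in("fx","fy","cx","cy")])
E
```

```text
[0.57533584 0.14981666 0.18117345] [-2.99518713  0.0051692   2.0259813 ] 19.9 [ 0.14093269 -1.23615088 -3.57977336]
```

View pics/o1.png

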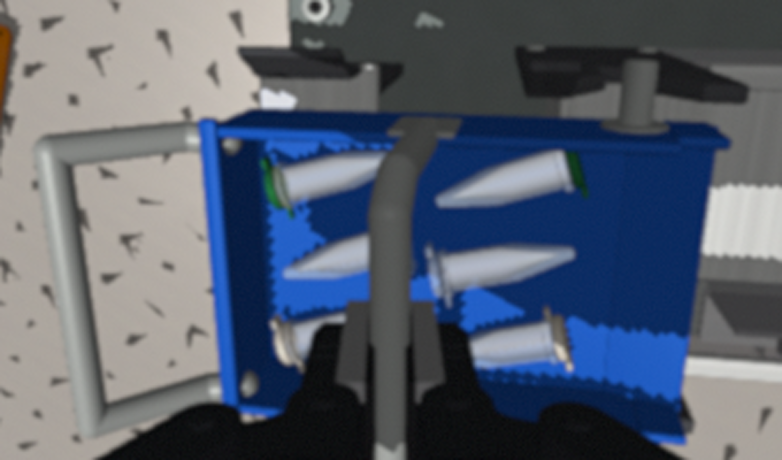

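View pics/o2.png

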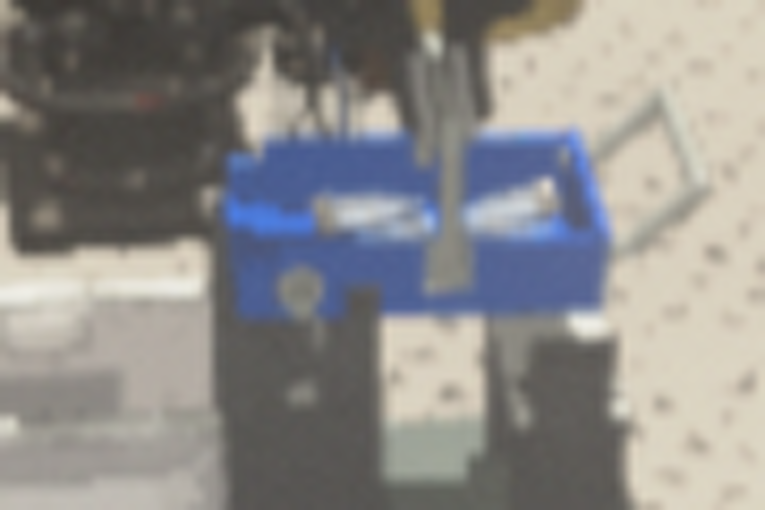

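>>> move_arm([
  [[-1, -0.5, -5], [0, 0, 0]],
  [[-1, -0.5, -10], [0, 0, 0]],
  [[-1, -0.5, -14], [0, 0, 0]],
  [[-1, -0.5, -17], [0, 0, 0]],
  [[-1, -0.5, -19], [0, 0, 0]],
  [[-1, -0.5, -19], [0, 0, 0]],
], grip_force=20)

```text
clock: 20.75
position: [0.5745, 0.1494, 0.1624]
tool_rot: [-2.995, 0.005, 2.026]
force: [0.2, 0.2, -2.6]
grip_width: 0.0057
```

>>> move_arm([
  [[0, 0, -2], [0, 0, 0]],
  [[0, 0, -4], [0, 0, 0]],
  [[0, 0, -4], [0, 0, 0]],
])

```text
clock: 21.12
position: [0.5745, 0.1495, 0.1584]
tool_rot: [-2.995, 0.005, 2.026]
force: [1.0, -0.5, -2.8]
grip_width: 0.0058
```

```bash
python3 - <<'E'
from h import *
s=observe();print(s['position'],s['tool_rot'],s['clock'],s['force'],s['moment'])
D=cam("side");crop(D,255,180,345,240,8.5,"q2.png")
E
```

```text
[0.57447937 0.1494636  0.15843286] [-2.99482163  0.00509719  2.02607426] 21.125 [ 0.98446596 -0.47896009 -2.80491277] [ 0.26455091 -0.26277962  0.00492202]
```

View pics/q2.png

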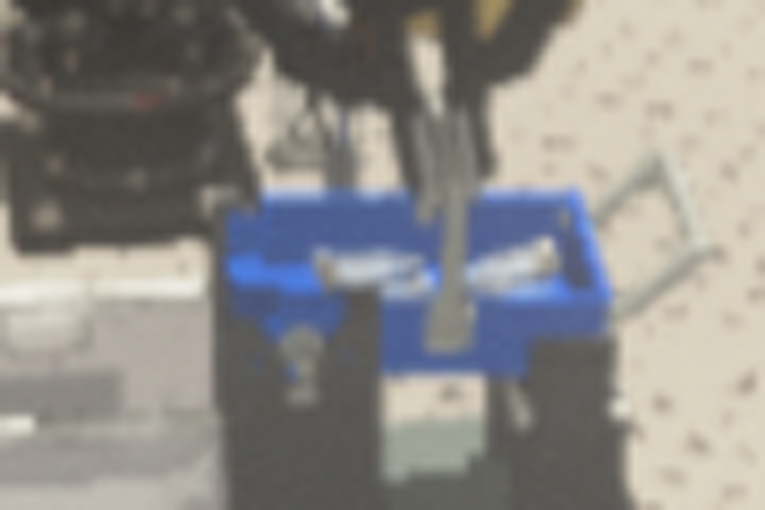

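>>> move_arm([
  [[0, 0, -2], [0, 0, 0]],
  [[0, 0, -4], [0, 0, 0]],
  [[0, 0, -4], [0, 0, 0]],
])

```text
clock: 21.55
position: [0.5743, 0.1494, 0.1543]
tool_rot: [-2.994, 0.005, 2.026]
force: [-0.0, 0.0, -3.4]
grip_width: 0.0059
```

>>> move_arm([
  [[0, 0, -2], [0, 0, 0]],
  [[0, 0, -4], [0, 0, 0]],
  [[0, 0, -4], [0, 0, 0]],
])

```text
clock: 21.92
position: [0.5744, 0.1494, 0.1503]
tool_rot: [-2.995, 0.005, 2.026]
force: [-0.3, 0.6, -3.0]
grip_width: 0.0055
```

>>> move_arm([
  [[0, 0, -2], [0, 0, 0]],
  [[0, 0, -3], [0, 0, 0]],
  [[0, 0, -3], [0, 0, 0]],
])

```text
clock: 22.3
position: [0.576, 0.15, 0.1485]
tool_rot: [-2.999, 0.006, 2.026]
force: [5.6, 1.5, 6.5]
grip_width: 0.0058
```

```bash
python3 - <<'E'
from h import *
s=observe();print(s['position'],s['tool_rot'],s['clock'],s['force'],s['moment'])
D=cam("side");crop(D,255,190,345,250,8.5,"r2.png")
S=cam("scene");crop(S,255,130,365,230,6.5,"r1.png")
E
```

```text
[0.57596902 0.14999852 0.14851108] [-2.9986632   0.00553786  2.02622131] 22.3 [5.55744076 1.49875044 6.48628793] [ 4.94196178e-01 -1.06848036e+00  2.09479082e-04]
```

View pics/r2.png

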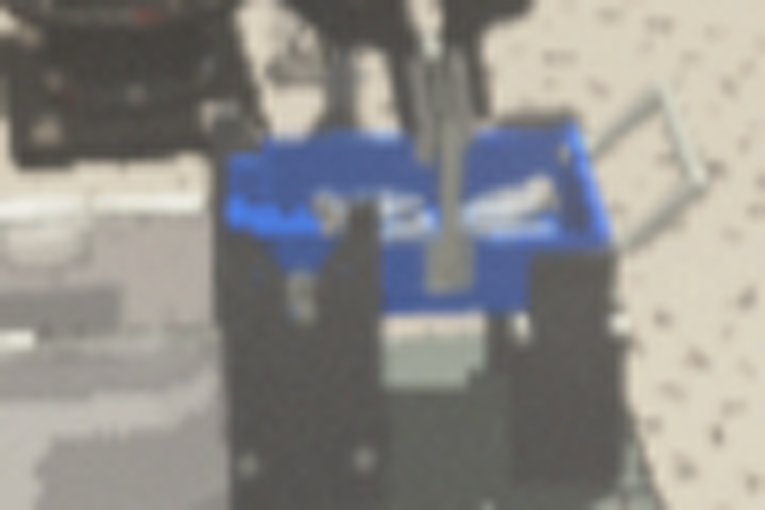

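View pics/r1.png

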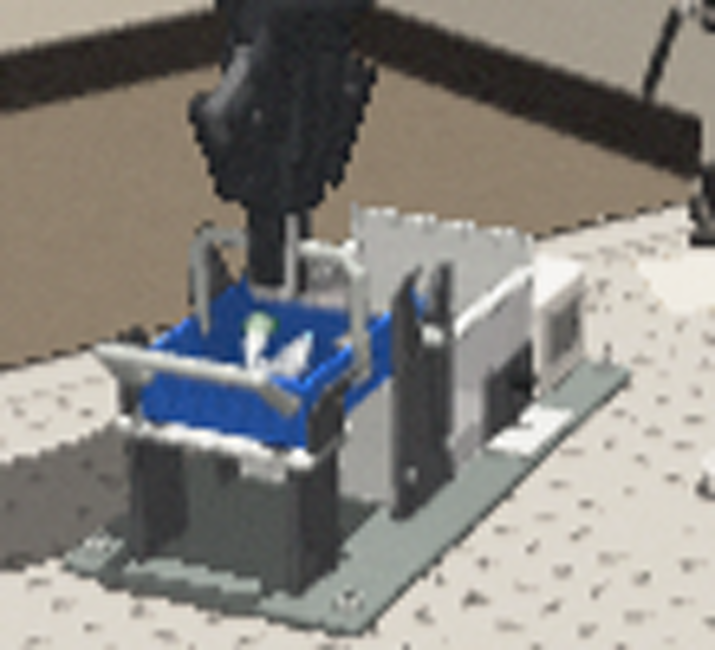

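>>> move_arm([
  [[0, 0, 0], [0, 0, 0]],
  [[0, 0, 0], [0, 0, 0]],
  [[0, 0, 0], [0, 0, 0]],
  [[0, 0, 15], [0, 0, 0]],
  [[0, 0, 45], [0.02, -0.04, 0]],
  [[0, 0, 70], [0.05, -0.1, 0]],
  [[-10, -5, 75], [0.065, -0.135, 0]],
  [[-30, -15, 75], [0.065, -0.135, 0]],
  [[-50, -24, 75], [0.065, -0.135, 0]],
  [[-50, -24, 75], [0.065, -0.135, 0]],
], jaw=40)

```text
clock: 23.65
position: [0.5239, 0.125, 0.2237]
tool_rot: [3.138, 0.006, 2.025]
force: [1.4, 0.6, -0.0]
grip_width: 0.0401
```

```bash
python3 - <<'E'
from h import *
s=observe();print(s['position'],s['tool_rot'],s['clock'],s['force'],np.round(s['qpos'],2))
W=cam("wrist");cv2.imwrite("pics/s1.png",W["frame"][:,:,::-1])
D=cam("side");crop(D,255,190,345,250,8.5,"s2.png")
S=cam("scene");crop(S,255,130,365,230,6.5,"s3.png")
m=lambda *a:np.array(a)/1000
F=[.6206,.1753,.4504]
T=[F[0]-.05*np.cos(F[2]),F[1]-.05*np.sin(F[2]),F[2],.076]
t=place(T,m(-85,0,46))[0];print(t,proj(W,place(T,[m(-85,39.5,46),m(-85,-39.5,46),m(0,0,68)])))
E
```

```text
[0.52386232 0.12495281 0.22369208] [3.13778713 0.00569718 2.0246655 ] 23.65 [ 1.42520229  0.61630299 -0.01848409] [-0.6   0.44  0.34  1.88 -0.18  0.84  0.28]
[0.49906314 0.11653103 0.122     ] [[284.38181094 152.43089575]
 [287.4668833  250.02001333]
 [404.05994401 213.89725578]]
```

View pics/s1.png

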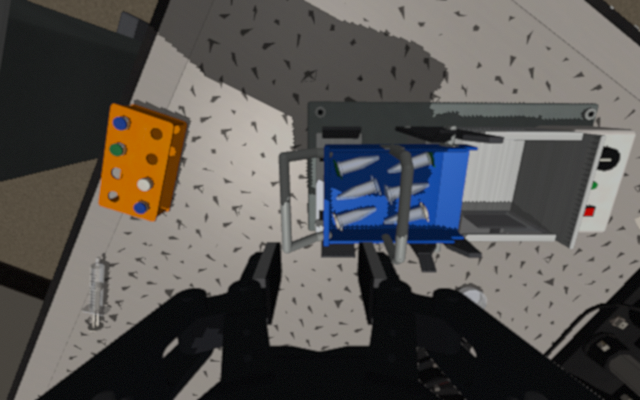

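View pics/s2.png

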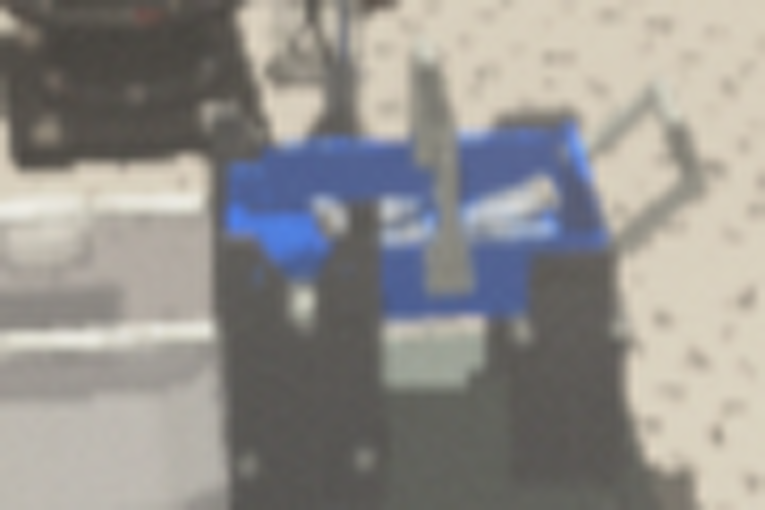

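View pics/s3.png

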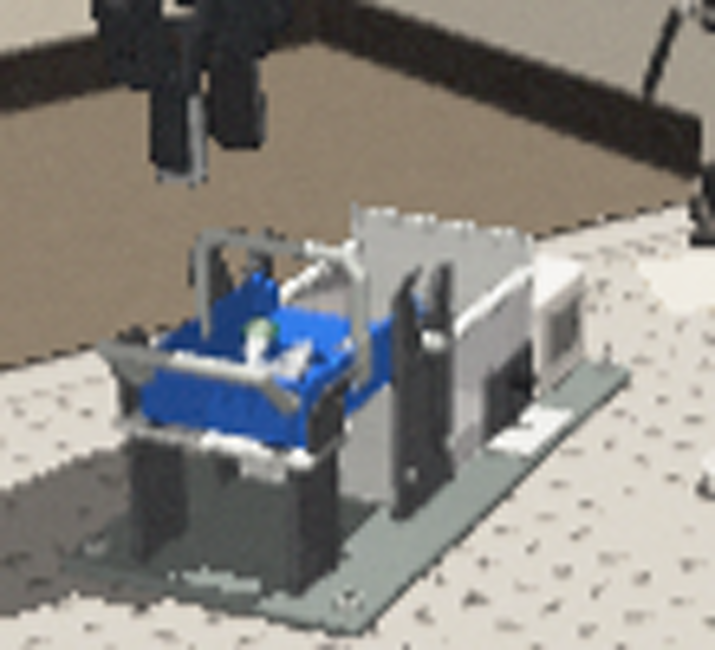

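>>> move_arm([
  [[-15, -5, -10], [0, 0, 0]],
  [[-25, -8.5, -30], [0, 0, 0]],
  [[-25, -8.5, -60], [0, 0, 0]],
  [[-25, -8.5, -85], [0, 0, 0]],
  [[-25, -8.5, -97], [0, 0, 0]],
  [[-25, -8.5, -97], [0, 0, 0]],
], jaw=24)

```text
clock: 24.55
position: [0.4996, 0.1169, 0.1252]
tool_rot: [3.139, 0.006, 2.025]
force: [0.1, -0.6, 0.0]
grip_width: 0.0238
```

```bash
python3 - <<'E'
from h import *
s=observe();print(s['position'],s['tool_rot'],s['clock'],s['force'],s['grip_width'])
W=cam("wrist");cv2.imwrite("pics/t1.png",W["frame"][:,:,::-1])
S=cam("scene");crop(S,255,130,365,230,6.5,"t3.png")
for f in np.deg2rad([0,7,14,22,30,38,46,54,62,70,77,84]):
  X=-135*np.cos(f)+34*np.sin(f)+135;Z=135*np.sin(f)+34*np.cos(f)-34
  print(round(np.rad2deg(f)),[round(X*.9003,1),round(X*.4353,1),round(Z,1)])
E
```

```text
[0.49962237 0.11688425 0.12522281] [3.13940346 0.00608226 2.02508218] 24.55 [ 0.08445441 -0.58705909  0.04210027] 0.023815705841873258
0 [np.float64(0.0), np.float64(0.0), np.float64(0.0)]
7 [np.float64(4.6), np.float64(2.2), np.float64(16.2)]
14 [np.float64(11.0), np.float64(5.3), np.float64(31.6)]
22 [np.float64(20.3), np.float64(9.8), np.float64(48.1)]
30 [np.float64(31.6), np.float64(15.3), np.float64(62.9)]
38 [np.float64(44.6), np.float64(21.6), np.float64(75.9)]
46 [np.float64(59.1), np.float64(28.6), np.float64(86.7)]
54 [np.float64(74.9), np.float64(36.2), np.float64(95.2)]
62 [np.float64(91.5), np.float64(44.2), np.float64(101.2)]
70 [np.float64(108.7), np.float64(52.6), np.float64(104.5)]
77 [np.float64(124.0), np.float64(60.0), np.float64(105.2)]
84 [np.float64(139.3), np.float64(67.3), np.float64(103.8)]
```

View pics/t1.png

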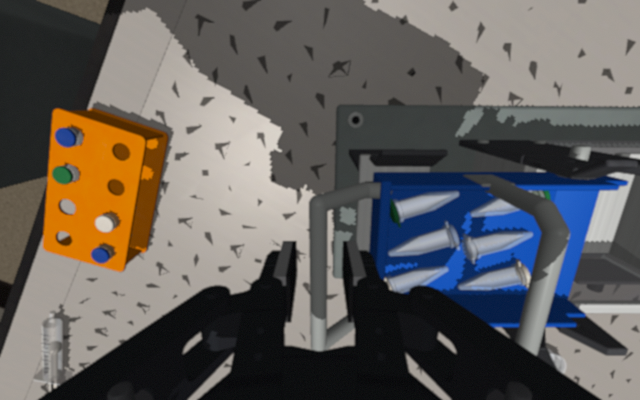

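View pics/t3.png

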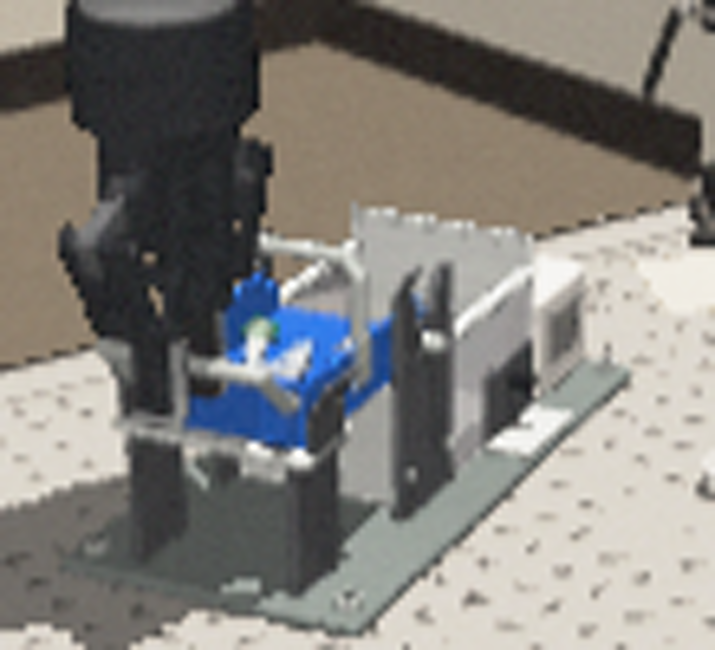

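>>> move_arm([
  [[-1, -0.5, 0], [0, 0, 0]],
  [[-1, -0.5, 0], [0, 0, 0]],
  [[-1, -0.5, 0], [0, 0, 0]],
  [[-1, -0.5, 0], [0, 0, 0]],
], jaw=0, grip_force=30)

```text
clock: 25.15
position: [0.4987, 0.1165, 0.1261]
tool_rot: [3.138, 0.006, 2.025]
force: [-1.9, -0.3, 8.3]
grip_width: 0.0068
```

>>> move_arm([
  [[1, 0.5, 4], [0, 0, 0]],
  [[2.5, 1.2, 9], [0, 0, 0]],
  [[4.6, 2.2, 16], [0, 0, 0]],
  [[7.5, 3.6, 24], [0, 0, 0]],
  [[11, 5.3, 31.6], [0, 0, 0]],
  [[15.5, 7.5, 40], [0, 0, 0]],
  [[20.3, 9.8, 48.1], [0, 0, 0]],
])

```text
clock: 26.02
position: [0.519, 0.1264, 0.1742]
tool_rot: [3.139, 0.006, 2.025]
force: [-0.7, 0.7, -2.2]
grip_width: 0.007
```

```bash
python3 - <<'E'
from h import *
s=observe();print(s['position'],s['tool_rot'],s['clock'],s['force'],s['grip_width'])
D=cam("side");crop(D,245,170,345,250,7.5,"u2.png")
E
```

```text
[0.519025   0.12636467 0.17422462] [3.13866171 0.00599938 2.02521472] 26.025 [-0.67782456  0.68498386 -2.22869989] 0.006997368029046826
```

View pics/u2.png

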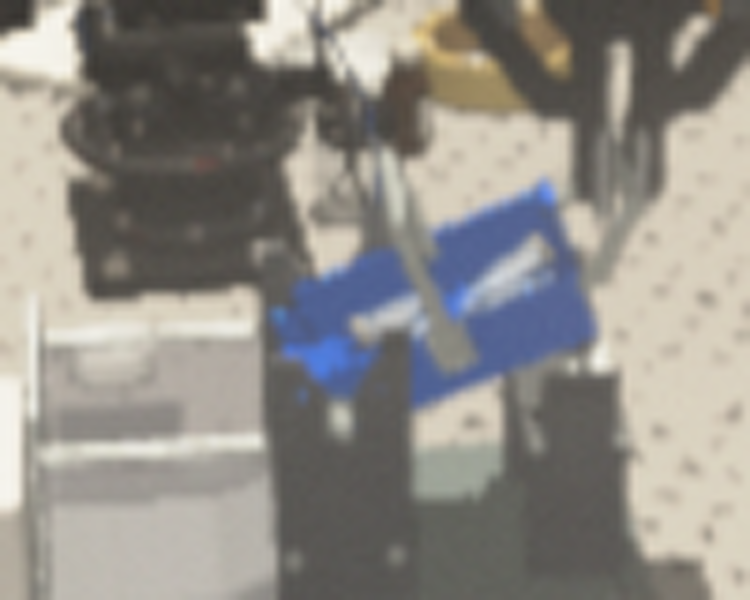

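>>> move_arm([
  [[5.5, 2.7, 7.6], [0, 0, 0]],
  [[11.3, 5.5, 14.8], [0, 0, 0]],
  [[17.6, 8.5, 21.5], [0, 0, 0]],
  [[24.3, 11.8, 27.8], [0, 0, 0]],
  [[31.4, 15.2, 33.5], [0, 0, 0]],
  [[38.8, 18.8, 38.6], [0, 0, 0]],
  [[46.6, 22.6, 43.2], [0, 0, 0]],
  [[54.6, 26.4, 47.1], [0, 0, 0]],
  [[62.9, 30.4, 50.4], [0, 0, 0]],
  [[71.2, 34.4, 53.1], [0, 0, 0]],
])

```text
clock: 27.32
position: [0.5906, 0.1609, 0.2276]
tool_rot: [3.138, 0.006, 2.025]
force: [-2.7, -0.8, 4.4]
grip_width: 0.0068
```

```bash
python3 - <<'E'
from h import *
s=observe();print(s['position'],s['tool_rot'],s['clock'],s['force'],s['grip_width'])
D=cam("side");crop(D,225,160,345,250,6.5,"v2.png")
E
```

```text
[0.59063119 0.16088561 0.22760367] [3.13777255 0.00607493 2.02513152] 27.325 [-2.69178514 -0.79569554  4.35112912] 0.006798935410931288
```

View pics/v2.png

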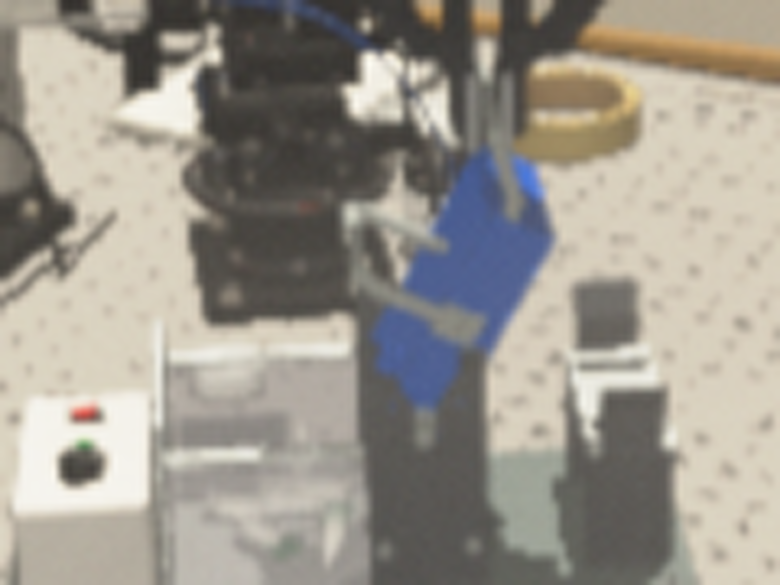

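>>> move_arm([
  [[8.5, 4.1, 1.9], [0, 0, 0]],
  [[17.2, 8.4, 3.3], [0, 0, 0]],
  [[25, 12, 3.9], [0, 0, 0]],
  [[32.5, 15.8, 4], [0, 0, 0]],
  [[40, 19.3, 3.5], [0, 0, 0]],
  [[45, 21.8, 2.9], [0, 0, 0]],
  [[45, 21.8, 2.9], [0, 0, 0]],
  [[45, 21.8, 2.9], [0, 0, 0]],
  [[45, 21.8, 2.9], [0, 0, 0]],
])

```text
clock: 28.5
position: [0.6351, 0.1824, 0.2297]
tool_rot: [3.138, 0.006, 2.025]
force: [-0.4, -0.2, 4.0]
grip_width: 0.0068
```

```bash
python3 - <<'E'
from h import *
s=observe();print(s['position'],s['tool_rot'],s['clock'],s['force'],s['grip_width'])
D=cam("side");crop(D,225,160,345,250,6.5,"x2.png")
S=cam("scene");crop(S,255,130,365,230,6.5,"x1.png")
W=cam("wrist");cv2.imwrite("pics/x3.png",W["frame"][:,:,::-1])
E
```

```text
[0.63507206 0.18239531 0.22965943] [3.13839212 0.00612969 2.02515179] 28.5 [-0.43285055 -0.16907756  4.01877315] 0.006827846932260557
```

View pics/x2.png

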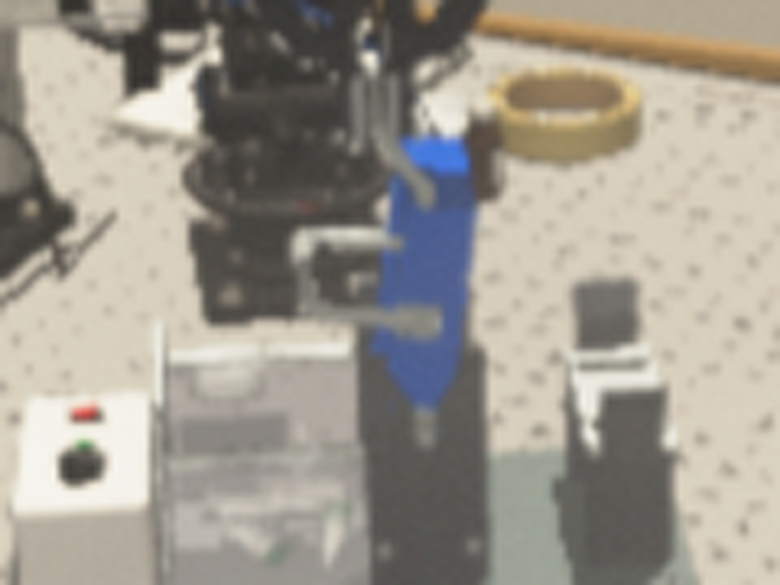

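View pics/x1.png

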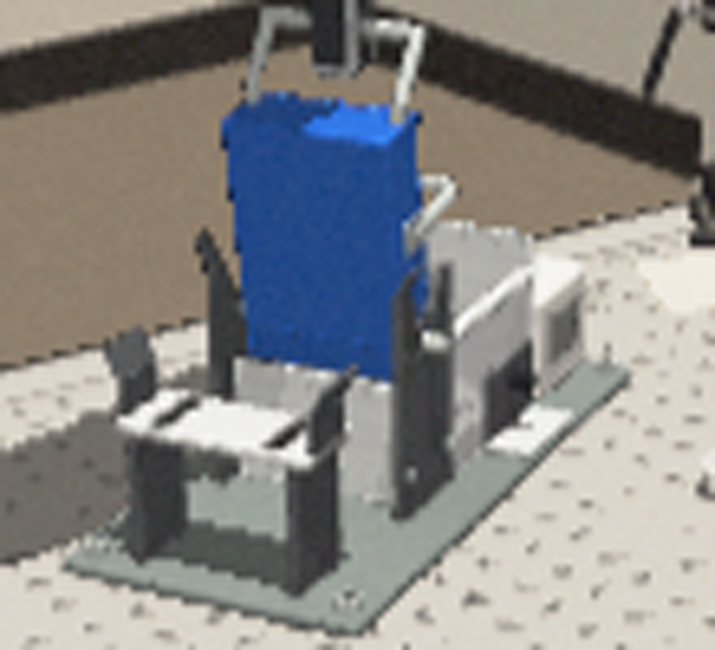

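View pics/x3.png

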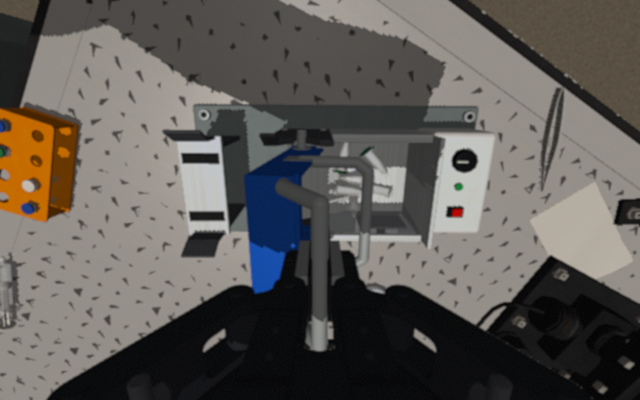

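```bash
python3 - <<'E'
import cv2
im=cv2.imread("pics/x3.png")[125:250,240:440]
cv2.imwrite("pics/x4.png",cv2.resize(im,None,fx=4,fy=4,interpolation=cv2.INTER_CUBIC))
E
```

```text
(no output)
```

View pics/x4.png

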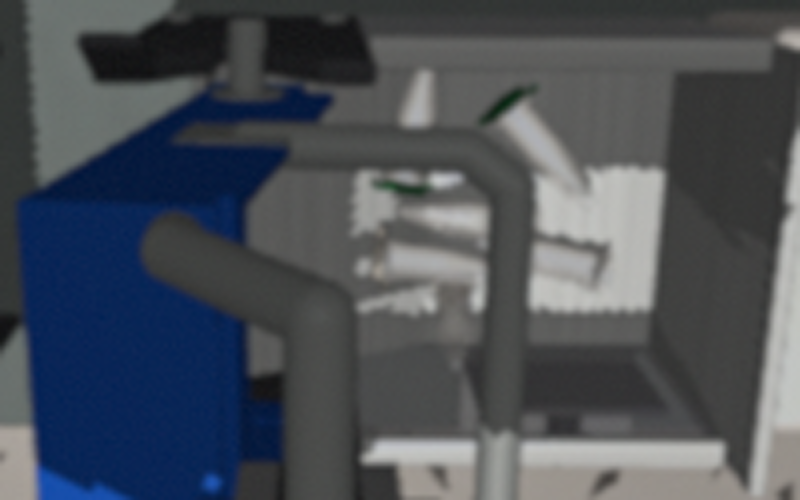

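>>> move_arm([
  [[-5, -2.4, 0.7], [0, 0, 0]],
  [[-12.5, -6, 1.1], [0, 0, 0]],
  [[-27.8, -13.4, 0.4], [0, 0, 0]],
  [[-45, -21.8, -2.9], [0, 0, 0]],
  [[-61.6, -29.8, -8.9], [0, 0, 0]],
  [[-77.4, -37.4, -17.4], [0, 0, 0]],
  [[-91.9, -44.4, -28.2], [0, 0, 0]],
  [[-104.9, -50.7, -41.2], [0, 0, 0]],
  [[-116.2, -56.2, -56], [0, 0, 0]],
  [[-116.2, -56.2, -56], [0, 0, 0]],
])

```text
clock: 29.9
position: [0.5177, 0.1259, 0.1731]
tool_rot: [3.14, 0.006, 2.025]
force: [-1.5, 0.3, -0.5]
grip_width: 0.007
```

```bash
python3 - <<'E'
from h import *
s=observe();print(s['position'],s['tool_rot'],s['clock'],s['force'],s['grip_width'])
D=cam("side");crop(D,225,160,345,250,6.5,"y2.png")
W=cam("wrist");cv2.imwrite("pics/y3.png",W["frame"][:,:,::-1])
E
```

```text
[0.51774598 0.12586435 0.17312003] [3.13991766 0.00580211 2.02502554] 29.9 [-1.5132203   0.30956486 -0.54083413] 0.006956617534835568
```

View pics/y2.png

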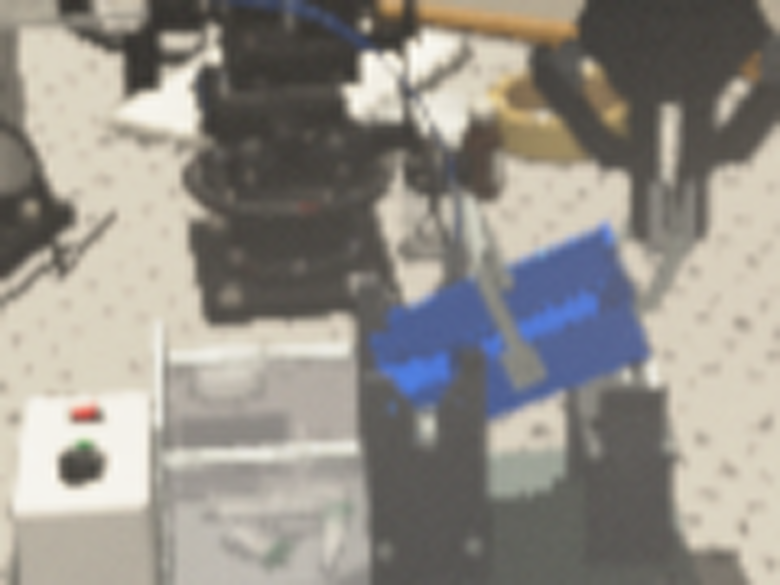

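View pics/y3.png

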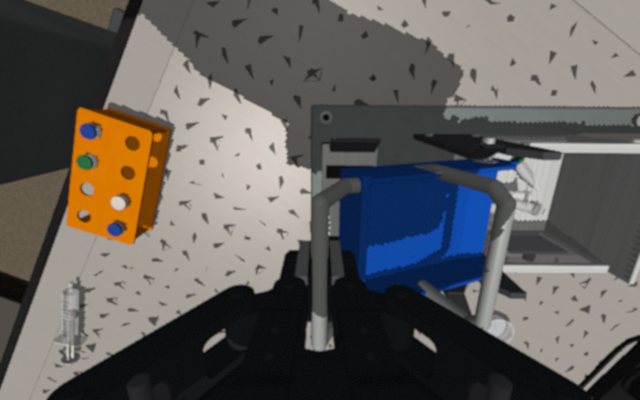

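>>> move_arm([
  [[-5, -2.4, -8], [0, 0, 0]],
  [[-9.3, -4.5, -16.5], [0, 0, 0]],
  [[-12.8, -6.2, -24], [0, 0, 0]],
  [[-15.7, -7.6, -32], [0, 0, 0]],
  [[-17.8, -8.6, -39], [0, 0, 0]],
  [[-19.3, -9.3, -44], [0, 0, 0]],
  [[-20.1, -9.7, -47], [0, 0, 0]],
  [[-20.1, -9.7, -47], [0, 0, 0]],
])

```text
clock: 31.0
position: [0.4987, 0.1166, 0.1265]
tool_rot: [3.139, 0.006, 2.025]
force: [-1.3, 0.2, -0.4]
grip_width: 0.0068
```

```bash
python3 - <<'E'
from h import *
s=observe();print(s['position'],s['tool_rot'],s['clock'],s['force'],s['grip_width'])
D=cam("side");crop(D,225,160,345,250,6.5,"z2.png")
E
```

```text
[0.49871753 0.11657849 0.12654746] [3.13852713 0.00604546 2.02529149] 31.0 [-1.28768696  0.15975227 -0.35258487] 0.006786533043331788
```

View pics/z2.png

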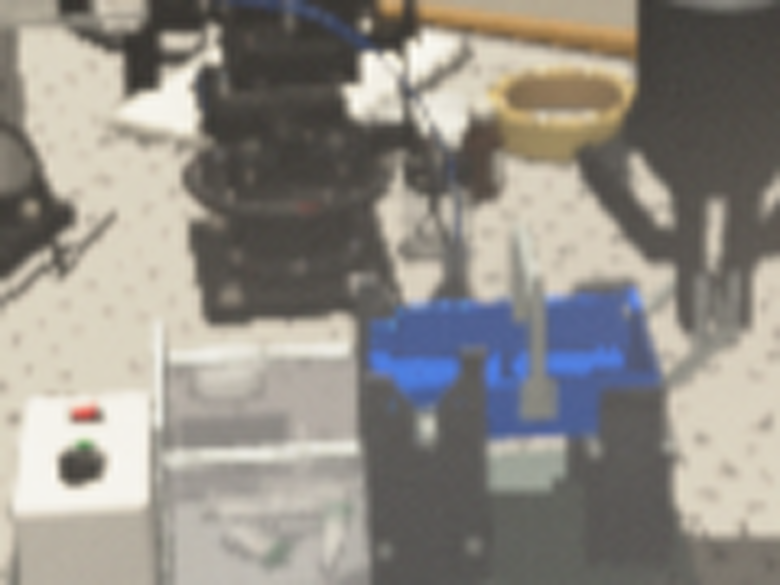

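>>> move_arm([
  [[0, 0, -1], [0, 0, 0]],
  [[0, 0, -2], [0, 0, 0]],
  [[0, 0, -2], [0, 0, 0]],
])

```text
clock: 31.42
position: [0.4983, 0.1162, 0.1251]
tool_rot: [3.139, 0.006, 2.025]
force: [-7.8, -2.7, 14.9]
grip_width: 0.0069
```

>>> move_arm([
  [[0, 0, 1], [0, 0, 0]],
  [[0, 0, 1], [0, 0, 0]],
  [[0, 0, 1], [0, 0, 0]],
  [[0, 0, 1], [0, 0, 0]],
  [[0, 0, 15], [0, 0, 0]],
  [[0, 0, 40], [0, 0, 0]],
  [[0, 0, 80], [0, 0, 0]],
  [[-10, -10, 110], [0, 0, 0]],
  [[-25, -20, 120], [0, 0, 0]],
  [[-25, -20, 120], [0, 0, 0]],
], jaw=24)

```text
clock: 32.67
position: [0.4736, 0.0962, 0.2462]
tool_rot: [3.136, 0.006, 2.024]
force: [-0.4, 0.6, -0.1]
grip_width: 0.024
```

```bash
python3 - <<'E'
from h import *
s=observe();print(s['position'],s['clock'],s['force'],s['grip_width'])
D=cam("side");crop(D,225,160,345,250,6.5,"zz2.png")
S=cam("scene");crop(S,255,130,365,230,6.5,"zz1.png");cv2.imwrite("pics/zzs.png",S["frame"][:,:,::-1])
W=cam("wrist");cv2.imwrite("pics/zz3.png",W["frame"][:,:,::-1])
crop(W,400,120,640,270,3.3,"zz4.png")
E
```

```text
[0.47355113 0.09615593 0.24617739] 32.675 [-0.43846488  0.59005171 -0.10859357] 0.02403276400686858
```

View pics/zz2.png

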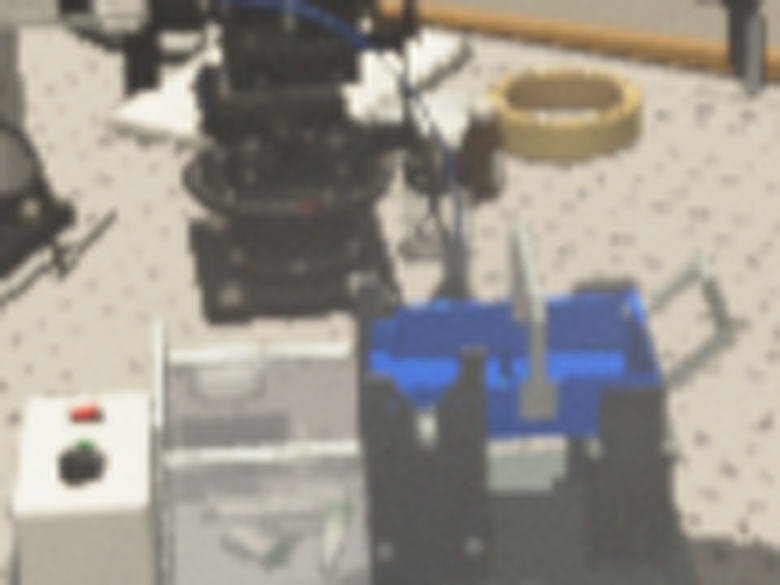

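View pics/zz1.png

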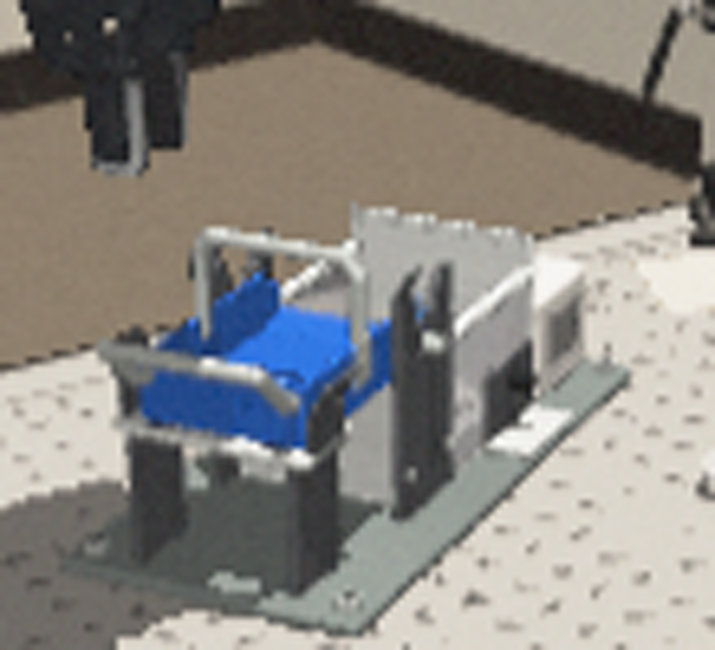

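View pics/zz3.png

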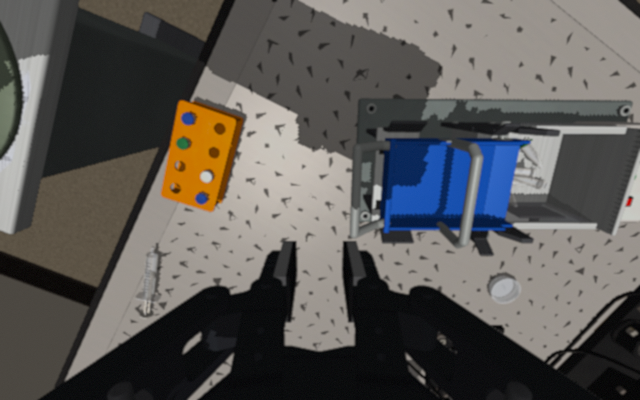

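View pics/zzs.png

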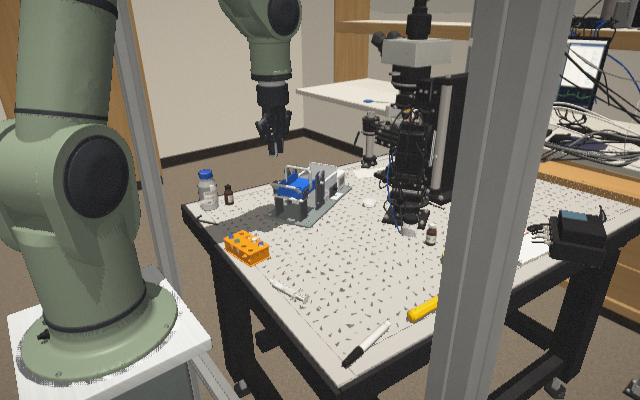

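```bash
python3 -c "
from workcell import *
print(job_done(), observe()['clock'])"
```

```text
the job is handed in; nothing more can be done
the job is handed in; nothing more can be done
```

The feeder is loaded: all six microtubes went into the hopper, and the empty tray is back level on the dock. The job was handed in just after 32.7 s of the 64 s allowed.

- **Route:** An upright post stands between the start position and the table. I folded the arm up nearly vertical to pass inside the post, then came down over the tray.
- **Hanging the tray:** The first try at lowering the pins jammed on the side of the notch. The wrist force rose to about 94 N, under the 120 N limit. The tray turned about 9 degrees nose-up in the grip, but no tube came out. I raised it, levelled it, shifted it about 1 mm and loosened the grip, and it then went in with about 9 N of contact.
- **Tipping:** I took the tail bar, tipped the tray to about 83 degrees on its pins and lowered it again. The pins stayed in their notches in every picture I took.

**Last checks:**
- All three cameras showed the tray empty and level, with the pins in the notches and the gripper clear of it.
- I counted six tubes in the hopper in the wrist picture at full tip, though the tray's handle partly hid some of them.
- No tube was visible on the table, and I saw none of the other objects moved, though I did not measure them.
- `job_done()` gave no verdict. I did not look again after handing in, so the one-second hold afterwards is unchecked.

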